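# Fit the anvil disc in the press bolster by feel

## Task

Fit the larger of the two steel anvil discs to the swing-arm press: lay it flat on the front part of the bolster plate (the end away from the column) and slide it gently back along the plate, by feel, until it drops fully home in the round pocket, flat, then let go of it. Then swing the press arm by its knob over the anvil right up to its stop and let go. Leave the smaller disc, the hammer and the rivet box where they are.

Things in the scene. Friction and masses are not known exactly. Their poses are not given: they have to be found in the camera images.
- press: Swing-arm screw press (fixed). Grey bed 290 x 170 mm, top 30 mm above the bench. Origin: on the bench on the bed's middle line; x points to the press's back (bed from x = -140 to +150 mm), y to its left, z up. Column 36 mm thick, 156 mm high, at x = 115, y = 0 carries the arm. Two guide rails along x at y = +-57 mm, tops 45 mm above the bench, hold the bolster plate.
- lay_point (a point): Point of the press at x = -85 mm, y = 0, on the flat top (48 mm above the bench) of the dark steel bolster plate, 170 mm (x) x 98 mm (y), 18 mm thick. Here, in front of the pocket, the plate is plain: the disc can be laid with its middle over this point. Keep the load between disc and plate or pocket under 30 N, sideways too.
- pocket_about (a point): Point of the press at x = -10 mm, y = 0, 48 mm above the bench: where the pocket would be with the plate in mid-place. The plate was shifted by hand and clamped; its place is not measured. The round pocket's centre lies up to 20 mm before or behind this point (press x) and up to 1 mm to either side. Pocket: 47 mm wide, 4 mm deep, flat floor.
- anvil_mid (a point): Centre (half-way up) of the larger steel anvil disc, loose, lying flat on the bench to the right of the press: 44 mm across, 12 mm thick, about 0.14 kg, ground and lightly oiled like the plate (slides easily), a small round mark on top. This point is 54 mm above the bench when it lies on the plate, 50 mm when it is home in the pocket (8 mm stand proud).
- swing_arm (a joint): Press arm's angle (rad) about the column: 0 = forward over the bolster, at its stop; grows as it swings out to the press's left, to 1.7. Needs 1.5 to 3 N at the knob and stays where left. Beam 44 mm wide, top 124 mm above the bench; a square pad below it passes 18 mm over the seated anvil; handwheel 62 mm across, top 164 mm above the bench, 125 mm from the column's axis.
- swing_knob (a point): Middle of the arm's upright black round knob: 24 mm across, 45 mm tall, from 144 to 189 mm above the bench, this point at 166 mm; 195 mm from the column's axis, near the free end of the arm. It is fixed to the arm and does not spin. Can be gripped from above.
- small_anvil_mid (a point): Centre of the smaller steel anvil disc, loose on the bench: 30 mm across, 12 mm thick. A bystander.
- hammer: Hammer lying on the bench, 280 mm long, wooden handle, steel head. A bystander; origin about the middle of its length, on the bench.
- rivet_box: Open clear plastic box with rivets, 150 x 100 x 32 mm, loose on the bench to the left. A bystander; origin at the centre of its underside.
Things that resemble listed ones, but are neither listed nor needed, are in the scene too. Leave any yellow look-alike of the part that bears anvil_mid alone.

How it is judged:
On the way, in this order (a step that is already met when the one before it is completed fails the run):
1. the larger disc lies flat on the face of the bolster plate, not yet in the pocket (contact force between anvil and press above 0.2 N and height (world z) of anvil_mid between 0.0525 and 0.0565 m and angle between anvil_mid's own z axis and vertical below 0.12 rad and x of anvil_mid in the frame of press below -0.045 m), for 0.1 s.
2. it has dropped home in the pocket and lies flat (height (world z) of anvil_mid between 0.048 and 0.0512 m and angle between anvil_mid's own z axis and vertical below 0.05 rad and horizontal distance between anvil_mid and press below 0.045 m), for 0.2 s.
3. the arm is swung over the anvil to its stop (value of joint swing_arm below 0.06 rad), for 0.2 s.
At the end, for the whole second after the job is handed in: The larger disc sits in the bolster's pocket, down to within 1.2 mm of its floor and flat within 0.05 rad, and the press arm stands over it within 0.06 rad of its stop (all of step 2 and value of joint swing_arm below 0.06 rad); the robot touches nothing.
It fails at once if the disc is pressed against the press harder than 30 N (contact force between anvil and press above 30 N).
It fails at once if the smaller disc is moved more than 20 mm (distance of small_anvil_mid from where it was at the start of the episode above 0.02 m).
It fails at once if the hammer is moved more than 20 mm (distance of hammer from where it was at the start of the episode above 0.02 m).
It fails at once if the rivet box is moved more than 20 mm (distance of rivet_box from where it was at the start of the episode above 0.02 m).
It also fails if it takes over 72 s, if anything falls off the work surface, if the arm or the gripper's body presses on something with over 40 N, if the wrist force passes 120 N, or if a joint passes its speed limit or range.

## Robot

A 6-joint arm with a two-finger parallel gripper is mounted at the origin on the work surface. World frame = base frame: x ahead of the robot, y to its left, z up, the work surface at z = 0. Lengths are in m, angles in rad, forces in N, time in s.
With the tool pointing down it reaches from about 0.325 to 0.85 m from the base axis. Payload 4.4 kg.
Tool frame: the origin (TCP) lies at the very end of the fingers, on their centre line; the grasp point (between the pads) lies 19 mm behind it; z points along the fingers, y is the direction in which the jaws open and shut (so a half turn about z gives the same grasp; the last joint's range is limited). The gripper opens to 94 mm and grips with 3 to 60 N. Pads are 16 mm wide; open, the fingers measure 119 mm over their backs; the gripper's body (75 mm by 177 mm) begins 78 mm behind the grasp point.
Start: joints at [-1.437, 0.207, 1.542, -0, 1.393, -0.15], TCP at [0.162, -0.552, 0.17] pointing down, gripper open.
Joint ranges: [-2.73, 2.73], [-0.86, 2.22], [0.23, 2.46], [-1.11, 4.25], [0.08, 2.63], [-2.82, 2.82]. Speed limits (rad/s): [2.79, 2.79, 3.14, 3.14, 3.14, 3.14].

## Interface

Orientations are given as a rotation vector (axis times angle).
In Python, from plant import env, optics gives the robot as it stands.
- The arm moves only by the shell command python3 -m jog 'ROWS' [OPENING] [FORCE]. ROWS is JSON, a list of rows, each an object of numbers: "x", "y", "z": the shift along the tool's x, y, z in mm; "turn": the turn about the tool's z in rad. A call has exactly 8 rows; each row shifts and turns the commanded pose from where the row before left it, along the tool's axes as they then stand; what a row does not reach is not made up. A row lasts 1/12 s, in which the tool goes at most 41.7 mm and 7.16 degrees, less where a joint would pass 70% of its speed; a pose out of reach is approached as far as the arm can. A call with a gripper value outside its range is refused whole. OPENING is the finger opening in mm, from 0 to 94, set as the call begins (- or left out, the last holds). The fingers move at their own pace and stop on an object; FORCE is the grip in N (left out, the last holds). Time passes only in rows, so rows that do not move let the fingers close, or fill a call up. It gives the time, the measured TCP pose, the force and the opening at its end, in the units of the state.
- env.get_obs(): the state, without advancing time (a new reading comes with each control period).
- optics.snapshot(name): name is "scene" or "top" or "wrist"; returns a dict with "frame" (384x512x3 uint8, blue, green, red), "fovy" (degrees; the focal length in pixels is half the picture's height over the tangent of half this angle, whatever the lens; pixels are square), "cx", "cy" (the principal point, pixels), "R" (3x3) and "t" (3): a world point X has camera coordinates R X + t; the wrist camera has in their place "tool_from_camera" (4x4, takes a point from camera to tool coordinates, whose origin is the TCP and whose axes are the flange's). Camera axes: x right, y down, z forward; pixel columns grow to the right and rows downward; lengths in m; the calibration is good to about 2 mm. The wrist camera is an equidistant fisheye: a pixel r from the principal point sees the ray r / f radians off the axis. A picture is of the moment at which its call begins: read the wrist's pose just before it. There is no depth.
- env.job_done(): hands the job in, once; it reports no verdict.
The state is a dict: "time": time; "q": joint angles; "joint_velocities": joint speeds; "effort": joint torques, N m; "tool_pos": TCP position; "eef_rot": TCP orientation; "ft_force": force on the tool from outside, world axes, zero at the start; "ft_torque": the same for the moment, N m; "opening": opening from 0.0 (shut) to 1.0 (fully open).
Only numpy, scipy, OpenCV 4.12 (cv2) and the standard library are available. Lean on these libraries where they do the work, as an engineer would, in place of code of your own. Each camera call takes 0.05 s, during which the arm holds its last target.

## Working session

There is one attempt and no reset: what is moved stays moved. The work goes in short steps, Python scripts to look and compute and a shell command to move; the robot and the scene stay as the last step left them, time stands still between calls to the robot, and variables do not carry over. Pictures are saved under pics/ and viewed, and the job is handed in when it is done.

```bash
mkdir -p pics; ls; python3 - <<'E'
from plant import env, optics
import cv2
print(env.get_obs())
for n in ["scene","top","wrist"]:
    s=optics.snapshot(n); cv2.imwrite(f"pics/{n}0.png",s["frame"])
    print(n,{k:v for k,v in s.items() if k!="frame"})
E
```

```text
pics
{'time': 0.0, 'q': array([-1.43652518e+00,  2.07403320e-01,  1.54291676e+00, -3.29854413e-06,
        1.39350377e+00, -1.50530393e-01]), 'joint_velocities': array([ 0.00075888,  0.00162859, -0.00012363, -0.00069945,  0.00129258,
        0.00172033]), 'effort': array([-3.77962933e-04, -3.70878160e+01, -2.81419659e+01,  6.98242779e-02,
        3.59914836e-02, -1.62103306e-04]), 'tool_pos': array([ 0.16140913, -0.55097188,  0.16901802]), 'eef_rot': array([-3.10758517e+00, -4.45539074e-01, -2.33764489e-05]), 'ft_force': array([ 0.42508192, -0.07785101, -0.57900608]), 'ft_torque': array([ 0.03700659, -0.02631109, -0.01734808]), 'opening': 0.9986679409342826}
scene {'fovy': 57.56467592221711, 'cx': 255.3739700672376, 'cy': 191.2913289608765, 'R': array([[ 0.69840857,  0.71565884,  0.00760888],
       [ 0.44003879, -0.42099905, -0.79317442],
       [-0.56443896,  0.55730801, -0.60894699]]), 't': array([-0.35985543, -0.17268812,  1.32489954])}
top {'fovy': 53.230082940981326, 'cx': 251.7180602486317, 'cy': 190.21791228940216, 'R': array([[ 0.16665336, -0.98601286,  0.00229963],
       [-0.96431311, -0.16347147, -0.20827218],
       [ 0.20573497,  0.03249169, -0.9780682 ]]), 't': array([-0.10153782,  0.58595661,  1.11897756])}
wrist {'fovy': 65.70646984690485, 'cx': 259.2393184789927, 'cy': 186.18888196888884, 'tool_from_camera': array([[-1.31950486e-04, -9.57112679e-01, -2.89715899e-01,
         8.51397191e-02],
       [ 9.99999359e-01, -4.51968091e-04,  1.03768550e-03,
         4.81499932e-04],
       [-1.12412430e-03, -2.89715576e-01,  9.57112126e-01,
        -2.13837595e-01],
       [ 0.00000000e+00,  0.00000000e+00,  0.00000000e+00,
         1.00000000e+00]])}
```

View pics/scene0.png

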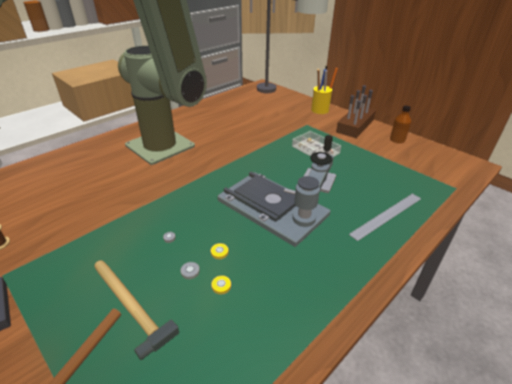

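View pics/top0.png

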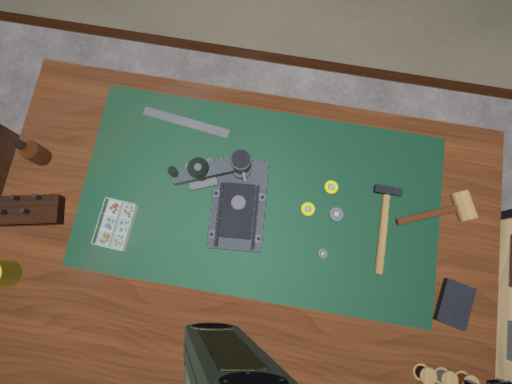

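View pics/wrist0.png

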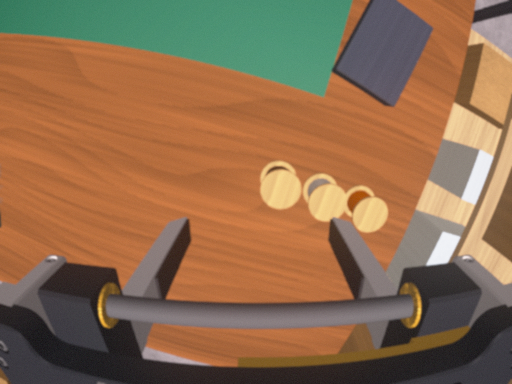

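The top view shows the grey large disc at about (336,214) and the small one at (323,254), with yellow look-alikes at (331,187) and (308,209). The press column is at (241,160), the pocket at (238,202), and the arm swings out left with its knob at (173,172). I'll measure these next.

```bash
python3 - <<'E'
import cv2
a=cv2.imread('pics/top0.png')[130:270,160:360]
cv2.imwrite('pics/topz.png',cv2.resize(a,(800,560),interpolation=cv2.INTER_CUBIC))
a=cv2.imread('pics/scene0.png')[125:305,150:350]
cv2.imwrite('pics/scenez.png',cv2.resize(a,None,fx=3.3,fy=3.3,interpolation=cv2.INTER_CUBIC))
E
cat > h.py <<'E'
import numpy as np, cv2
from plant import env, optics
from scipy.spatial.transform import Rotation as Rn
def ray(s,u,v):
    f=s["frame"].shape[0]/2/np.tan(np.radians(s["fovy"])/2)
    d=np.array([(u-s["cx"])/f,(v-s["cy"])/f,1.0])
    return -s["R"].T@s["t"], s["R"].T@d
def onz(s,u,v,z):
    o,d=ray(s,u,v); return o+d*(z-o[2])/d[2]
def wray(s,T,u,v):   # T=(pos,rotvec)
    f=s["frame"].shape[0]/2/np.tan(np.radians(s["fovy"])/2)
    dx,dy=u-s["cx"],v-s["cy"]; r=np.hypot(dx,dy); th=r/f
    d=np.array([np.sin(th)*dx/max(r,1e-9),np.sin(th)*dy/max(r,1e-9),np.cos(th)])
    M=s["tool_from_camera"]; R=Rn.from_rotvec(T[1]).as_matrix()
    return T[0]+R@M[:3,3], R@M[:3,:3]@d
def wonz(s,T,u,v,z):
    o,d=wray(s,T,u,v); return o+d*(z-o[2])/d[2]
def wproj(s,T,X):
    f=s["frame"].shape[0]/2/np.tan(np.radians(s["fovy"])/2)
    M=s["tool_from_camera"]; R=Rn.from_rotvec(T[1]).as_matrix()
    c=M[:3,:3].T@(R.T@(np.asarray(X)-T[0])-M[:3,3])
    r=np.hypot(c[0],c[1]); th=np.arctan2(r,c[2])
    return s["cx"]+f*th*c[0]/r, s["cy"]+f*th*c[1]/r
E
```

```text
(no output)
```

View pics/topz.png

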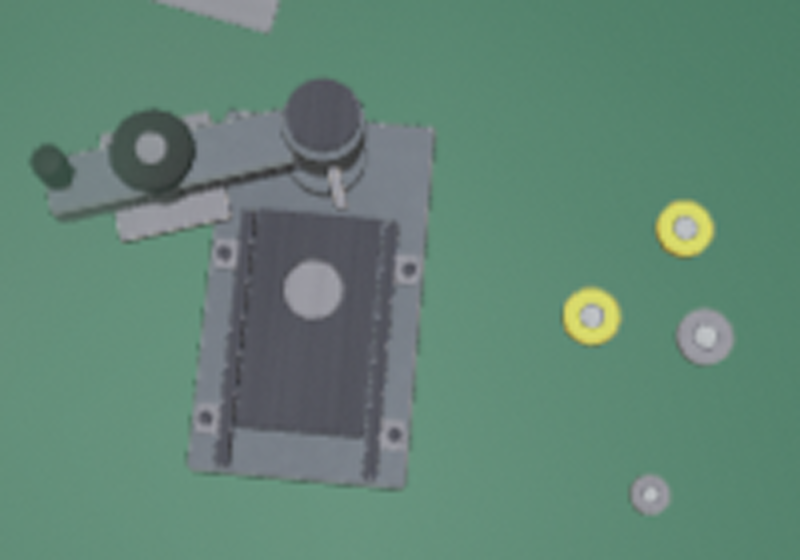

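View pics/scenez.png

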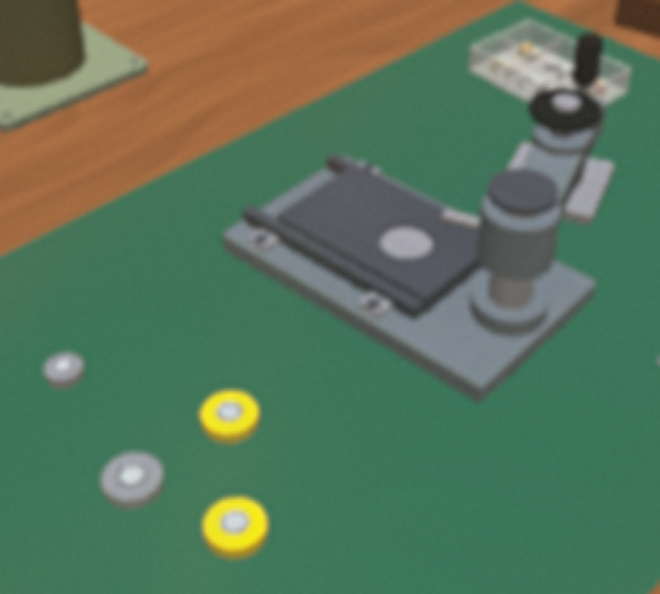

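```bash
python3 - <<'E'
from h import *
s=optics.snapshot("top"); im=s["frame"]
c=lambda x,y,z:onz(s,160+(x+.5)/4-.5,130+(y+.5)/4-.5,z)
hsv=cv2.cvtColor(im,cv2.COLOR_BGR2HSV)
m=((hsv[...,1]<60)&(hsv[...,2]>70)).astype(np.uint8)
# discs & pocket blobs
n,l,st,ce=cv2.connectedComponentsWithStats(m)
for i in range(1,n):
    if 20<st[i,4]<400 and 160<ce[i][0]<360 and 130<ce[i][1]<270:
        print(ce[i],st[i],onz(s,*ce[i],.012),onz(s,*ce[i],.048))
pts=dict(FL=(190,470),FR=(405,486),BR=(435,128))
P={k:c(*v,.03)[:2] for k,v in pts.items()}
print(P)
a=P['BR']-P['FR']; b=P['FL']-P['FR']; print(np.linalg.norm(a),np.linalg.norm(b),np.arctan2(a[1],a[0]),np.arctan2(b[1],b[0])-np.pi/2)
Q={k:c(*v,.048)[:2] for k,v in dict(bl=(246,211),br=(388,219),fl=(237,428),fr=(366,438)).items()};print(Q)
print('pocket',c(313,290,.048),'col top',c(323,113,.156),'knob',c(46,160,.189),'wheel',c(151,148,.164),'large',c(706,336,.012),'small',c(651,494,.012))
E
```

```text
[171.85185185 169.92592593] [169 167   6   7  27] [0.62826207 0.26645708 0.012     ] [0.61999927 0.25727875 0.048     ]
[330.88888889 186.51851852] [328 184   6   6  27] [ 0.65982737 -0.25019918  0.012     ] [ 0.6506213  -0.24393841  0.048     ]
[307.55172414 208.5862069 ] [305 206   6   6  29] [ 0.57592306 -0.1858604   0.012     ] [ 0.56922429 -0.18152224  0.048     ]
[335.8255814  213.76744186] [329 207  15  15 172] [ 0.57442112 -0.27666685  0.012     ] [ 0.56776723 -0.26961515  0.048     ]
[322.05434783 253.13043478] [317 248  11  11  92] [ 0.44461516 -0.24945937  0.012     ] [ 0.44184023 -0.24322071  0.048     ]
{'FL': array([0.40245647, 0.10389734]), 'FR': array([ 0.41798639, -0.06070746]), 'BR': array([ 0.70309618, -0.03843587])}
0.2859783438675555 0.16533577955701842 0.07795755024609609 0.09406827014504437
{'bl': array([0.60633803, 0.09678004]), 'br': array([ 0.61858609, -0.01388505]), 'fl': array([0.43870314, 0.07252627]), 'fr': array([ 0.4476004 , -0.02538789])}
pocket [0.55323771 0.03413172 0.048     ] col top [0.66337715 0.04266198 0.156     ] knob [0.58814415 0.22349691 0.189     ] wheel [0.61502203 0.15817364 0.164     ] large [ 0.57503347 -0.27754914  0.012     ] small [ 0.44479794 -0.25044005  0.012     ]
```

```bash
python3 -m jog '[{"turn":0.1},{"turn":0.1},{"x":36,"y":-20},{"x":36,"y":-20},{"x":36,"y":-20},{"x":36,"y":-20},{"x":36,"y":-20},{"x":36,"y":-20}]' 70 10
python3 -m jog '[{"x":36,"y":-20},{"x":36,"y":-20},{"x":36,"y":-20},{"x":36,"y":-20},{"x":36,"y":-20},{"x":20,"y":-10,"z":20},{"z":20},{}]'
python3 - <<'E'
from h import *
o=env.get_obs(); T=(o["tool_pos"],o["eef_rot"]); print(o["time"],T,o["ft_force"])
s=optics.snapshot("wrist"); cv2.imwrite("pics/w1.png",s["frame"])
print(wproj(s,T,[.5745,-.277,.012]))
E
```

```text
0.2 (array([ 0.16146539, -0.5512982 ,  0.16940493]), array([-3.10837635e+00, -4.45636892e-01, -8.63325711e-06])) [-0.91642247 -0.51130315 -0.79483759]
(np.float64(161.04842184121688), np.float64(-131.89700469127865))schema error: expected keys x, y, z, turn
schema error: expected keys x, y, z, turn
```

View pics/w1.png

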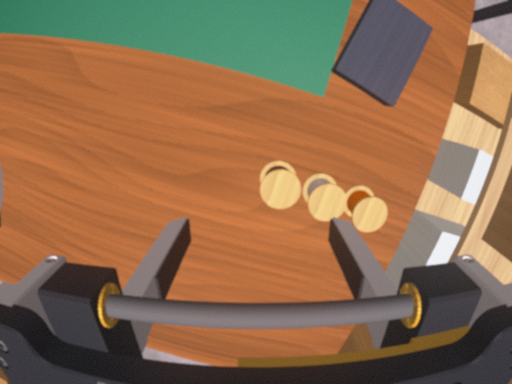

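The arm hasn't moved, and the picture is the same as before. Each row needs all four keys.

```bash
python3 -m jog '[{"x":0,"y":0,"z":0,"turn":0.1},{"x":0,"y":0,"z":0,"turn":0.1},{"x":36,"y":-20,"z":0,"turn":0},{"x":36,"y":-20,"z":0,"turn":0},{"x":36,"y":-20,"z":0,"turn":0},{"x":36,"y":-20,"z":0,"turn":0},{"x":36,"y":-20,"z":0,"turn":0},{"x":36,"y":-20,"z":0,"turn":0}]' 70 10
python3 -m jog '[{"x":36,"y":-20,"z":0,"turn":0},{"x":36,"y":-20,"z":0,"turn":0},{"x":36,"y":-20,"z":0,"turn":0},{"x":36,"y":-20,"z":0,"turn":0},{"x":36,"y":-20,"z":0,"turn":0},{"x":20,"y":-10,"z":20,"turn":0},{"x":0,"y":0,"z":20,"turn":0},{"x":0,"y":0,"z":0,"turn":0}]'
python3 - <<'E'
from h import *
o=env.get_obs(); T=(o["tool_pos"],o["eef_rot"]); print(o["time"],T,o["ft_force"])
s=optics.snapshot("wrist"); cv2.imwrite("pics/w1b.png",s["frame"])
print(wproj(s,T,[.5745,-.277,.012]))
E
```

```text
time: 0.92
tool_pos: [0.3679, -0.4126, 0.1702]
eef_rot: [3.139, 0.133, 0.0]
ft_force: [0.2, -0.9, -0.9]
opening: 0.744
time: 1.58
tool_pos: [0.5548, -0.284, 0.1252]
eef_rot: [-3.133, -0.138, 0.011]
ft_force: [-1.4, 0.6, -1.2]
opening: 0.743
1.5833 (array([ 0.55479295, -0.28399323,  0.12515396]), array([-3.13323854, -0.13776763,  0.01124475])) [-1.44093183  0.58067033 -1.20316874]
(np.float64(254.4329343612649), np.float64(156.53230267863356))
```

View pics/w1b.png

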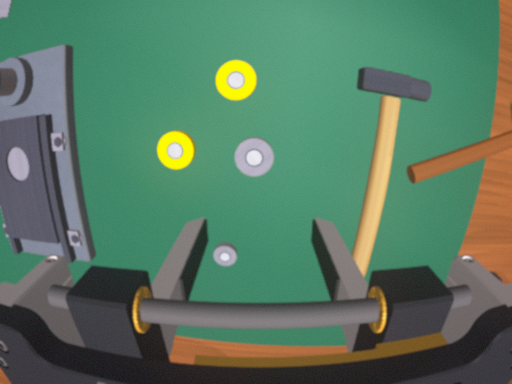

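The disc is at (254,157) in the wrist view, and its predicted pixel was (254,157), so the views agree. I'll go above it.

```bash
python3 -m jog '[{"x":10,"y":-3,"z":10,"turn":0},{"x":10,"y":-3,"z":20,"turn":0},{"x":0,"y":0,"z":20,"turn":0},{"x":0,"y":0,"z":20,"turn":0},{"x":0,"y":0,"z":15,"turn":0},{"x":0,"y":0,"z":0,"turn":0},{"x":0,"y":0,"z":0,"turn":0},{"x":0,"y":0,"z":0,"turn":0}]' 
python3 - <<'E'
from h import *
o=env.get_obs(); T=(o["tool_pos"],o["eef_rot"]); print(o["time"],T,o["ft_force"])
s=optics.snapshot("wrist"); cv2.imwrite("pics/w2.png",s["frame"])
hsv=cv2.cvtColor(s["frame"],cv2.COLOR_BGR2HSV)
m=((hsv[...,1]<60)&(hsv[...,2]>70)).astype(np.uint8)
n,l,st,ce=cv2.connectedComponentsWithStats(m)
for i in range(1,n):
    if st[i,4]>150: print(ce[i],st[i],wonz(s,T,*ce[i],.012))
R=Rn.from_rotvec(T[1]).as_matrix(); print(R.T@(np.array([.5745,-.277,.005])-T[0])*1e3)
E
```

```text
time: 2.3
tool_pos: [0.5771, -0.281, 0.047]
eef_rot: [3.137, 0.132, 0.004]
ft_force: [0.2, 0.1, 0.0]
opening: 0.746
2.3 (array([ 0.57714069, -0.28103844,  0.04697497]), array([3.13702983, 0.13158933, 0.00414295])) [0.20298996 0.13530216 0.04207125]
[ 28.45282266 223.29293836] [    0    59    87   288 10026] [ 0.51996133 -0.0165619   0.012     ]
[428.72909699 106.7032967 ] [ 391   86   79   41 2093] [ 0.67693756 -0.43119985  0.012     ]
[228.31538462 101.63333333] [218  91  22  22 390] [ 0.65802155 -0.24928136  0.012     ]
[252.70358974 198.45076923] [ 228  174   50   50 1950] [ 0.57544587 -0.27612439  0.012     ]
[153.86619718 190.92605634] [145 182  19  19 284] [ 0.57471901 -0.18507792  0.012     ]
[175.97276061 263.48768989] [ 150  217   56   84 1909] [ 0.4998663  -0.20466108  0.012     ]
[342.57446809 263.66683965] [ 314  217   55   84 1927] [ 0.5132974 -0.3710314  0.012    ]
[471.07051654 295.7330238 ] [ 440  255   72   89 3446] [ 0.46007447 -0.57190898  0.012     ]
[219.50289017 299.31213873] [207 295  27   9 173] [ 0.46003357 -0.24969033  0.012     ]
[259.09897785 317.18858603] [ 140  300  239   56 5870] [ 0.43871193 -0.29325404  0.012     ]
[-2.40069619 -4.3255755  41.96077641]
```

View pics/w2.png

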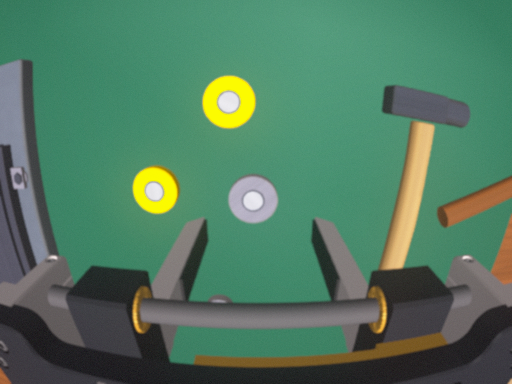

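Disc refined at (252.7,198.5), which is (0.575, -0.276) in world. I'll descend and close.

```bash
python3 -m jog '[{"x":-1.5,"y":-5,"z":8,"turn":0},{"x":0,"y":0,"z":12,"turn":0},{"x":0,"y":0,"z":12,"turn":0},{"x":0,"y":0,"z":9,"turn":0},{"x":0,"y":0,"z":0,"turn":0},{"x":0,"y":0,"z":0,"turn":0},{"x":0,"y":0,"z":0,"turn":0},{"x":0,"y":0,"z":0,"turn":0}]' 
python3 -m jog '[{"x":0,"y":0,"z":0,"turn":0},{"x":0,"y":0,"z":0,"turn":0},{"x":0,"y":0,"z":0,"turn":0},{"x":0,"y":0,"z":0,"turn":0},{"x":0,"y":0,"z":0,"turn":0},{"x":0,"y":0,"z":0,"turn":0},{"x":0,"y":0,"z":0,"turn":0},{"x":0,"y":0,"z":0,"turn":0}]' 40 12
```

```text
time: 3.02
tool_pos: [0.5747, -0.2753, 0.0047]
eef_rot: [3.138, 0.133, 0.002]
ft_force: [0.7, -0.2, -0.1]
opening: 0.747
time: 3.68
tool_pos: [0.5741, -0.2749, 0.0041]
eef_rot: [-3.139, -0.133, 0.0]
ft_force: [-1.1, -0.2, 0.2]
opening: 0.425
```

```bash
python3 - <<'E'
from h import *
s=optics.snapshot("wrist"); cv2.imwrite("pics/w3.png",s["frame"])
print(env.get_obs()["opening"]*94)
t=optics.snapshot("top")["frame"][170:270,260:400]
cv2.imwrite("pics/t3.png",cv2.resize(t,None,fx=5,fy=5,interpolation=cv2.INTER_CUBIC))
E
```

```text
39.92494609583449
```

View pics/w3.png

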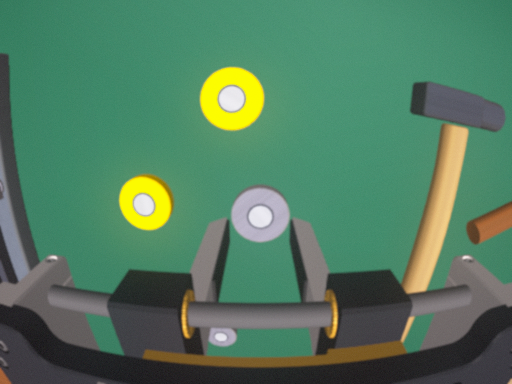

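View pics/t3.png

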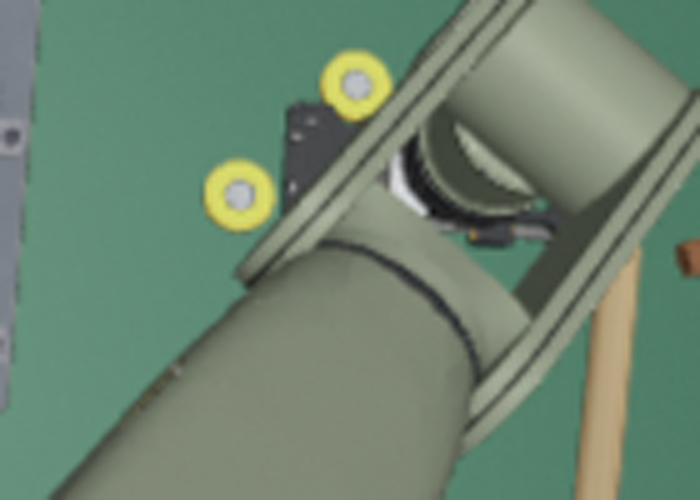

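```bash
python3 - <<'E'
from h import *
o=env.get_obs(); T=(o["tool_pos"],o["eef_rot"]); print(T)
s=optics.snapshot("wrist")
print('TCP px',wproj(s,T,T[0]))
R=Rn.from_rotvec(T[1]).as_matrix()
for y in (-.02,.02):
  for x in (-.008,.008):
    print(x,y,wproj(s,T,T[0]+R@[x,y,0]))
hsv=cv2.cvtColor(s["frame"],cv2.COLOR_BGR2HSV)
for c in [(260.5,213.5)]: print(wonz(s,T,*c,.012)); print(R.T@(wonz(s,T,*c,.012)-T[0]))
c=(146,203.5);print(wonz(s,T,*c,.012))
t=optics.snapshot("top")
f=s["frame"][170:290,170:350]; cv2.imwrite("pics/w3z.png",cv2.resize(f,None,fx=4,fy=4,interpolation=cv2.INTER_CUBIC))
E
```

```text
(array([ 0.57406506, -0.27489855,  0.00411391]), array([-3.13873997e+00, -1.33175402e-01,  3.70253486e-05]))
TCP px (np.float64(258.39919079729816), np.float64(211.63165337186328))
-0.008 -0.02 (np.float64(232.92806785964729), np.float64(221.02770250288634))
0.008 -0.02 (np.float64(232.29301662943232), np.float64(201.88121612316635))
-0.008 0.02 (np.float64(283.90151126101773), np.float64(221.0112828677701))
0.008 0.02 (np.float64(284.491623568368), np.float64(201.8613904554504))
[ 0.57583221 -0.27633704  0.012     ]
[ 0.00163878  0.00158278 -0.00788618]
[ 0.57559375 -0.18724487  0.012     ]
```

View pics/w3z.png

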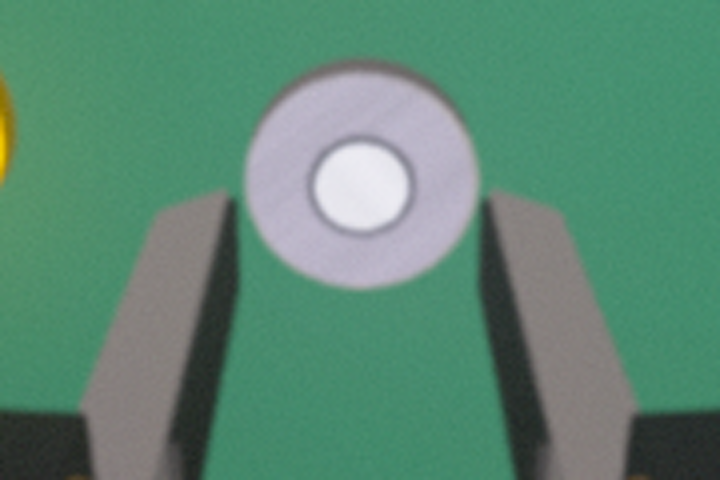

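The disc at (261,213) is still untouched between the fingers. The tip gap is wider than the reading suggests, so I'll close further.

```bash
python3 -m jog '[{"x":0,"y":0,"z":0,"turn":0},{"x":0,"y":0,"z":0,"turn":0},{"x":0,"y":0,"z":0,"turn":0},{"x":0,"y":0,"z":0,"turn":0},{"x":0,"y":0,"z":0,"turn":0},{"x":0,"y":0,"z":0,"turn":0},{"x":0,"y":0,"z":0,"turn":0},{"x":0,"y":0,"z":0,"turn":0}]' 28 12
python3 - <<'E'
from h import *
print(env.get_obs()["opening"]*94)
s=optics.snapshot("wrist")
f=s["frame"][170:290,170:350]; cv2.imwrite("pics/w4z.png",cv2.resize(f,None,fx=4,fy=4,interpolation=cv2.INTER_CUBIC))
E
```

```text
time: 4.55
tool_pos: [0.574, -0.2749, 0.0041]
eef_rot: [-3.139, -0.133, 0.0]
ft_force: [-0.4, -0.2, 0.6]
opening: 0.294
27.603857032331142
```

View pics/w4z.png

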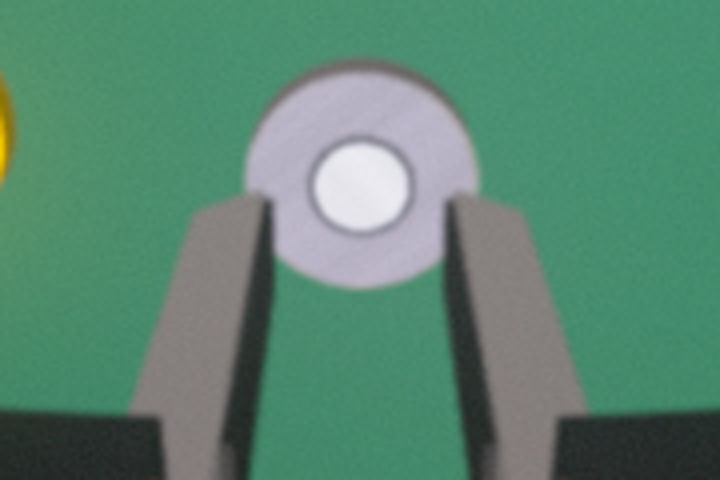

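```bash
python3 - <<'E'
from h import *
o=env.get_obs(); T=(o["tool_pos"],o["eef_rot"])
s=optics.snapshot("wrist"); R=Rn.from_rotvec(T[1]).as_matrix()
for z in (0,-.02,-.03,-.04,-.05):
  print(z,[np.round(wproj(s,T,T[0]+R@[x,.0138,z]),1) for x in (-.008,0,.008)],[np.round(wproj(s,T,T[0]+R@[x,.0138+.0125,z]),1) for x in (.008,)])
t=optics.snapshot("scene"); cv2.imwrite("pics/s4.png",cv2.resize(t["frame"][180:330,100:300],None,fx=4,fy=4,interpolation=cv2.INTER_CUBIC))
E
```

```text
0 [array([276. , 221.1]), array([276.2, 211.6]), array([276.4, 201.9])] [array([292.7, 201.8])]
-0.02 [array([277.5, 232.1]), array([277.8, 222. ]), array([278. , 211.6])] [array([295.7, 211.4])]
-0.03 [array([278.3, 238.3]), array([278.6, 227.9]), array([278.9, 217.1])] [array([297.4, 216.9])]
-0.04 [array([279.2, 245.1]), array([279.6, 234.3]), array([279.9, 223.1])] [array([299.3, 222.9])]
-0.05 [array([280.2, 252.6]), array([280.6, 241.4]), array([280.9, 229.7])] [array([301.3, 229.5])]
```

View pics/s4.png

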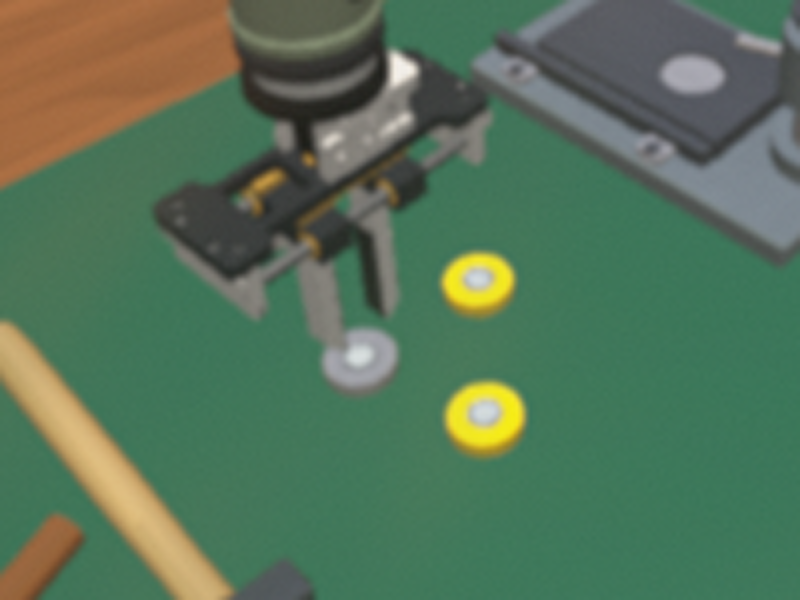

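Both views put the finger ends about 30–35 mm above the reported TCP: the tip is at row 219, where a true TCP would be at row 202. I'll check this by feel, opening first and then lowering in small steps while watching the force.

```bash
python3 -m jog '[{"x":0,"y":0,"z":0,"turn":0},{"x":1.5,"y":1.5,"z":0,"turn":0},{"x":0,"y":0,"z":0,"turn":0},{"x":0,"y":0,"z":0,"turn":0},{"x":0,"y":0,"z":0,"turn":0},{"x":0,"y":0,"z":1,"turn":0},{"x":0,"y":0,"z":1,"turn":0},{"x":0,"y":0,"z":0,"turn":0}]' 64 12
python3 -m jog '[{"x":0,"y":0,"z":1,"turn":0},{"x":0,"y":0,"z":1,"turn":0},{"x":0,"y":0,"z":1,"turn":0},{"x":0,"y":0,"z":0,"turn":0},{"x":0,"y":0,"z":0,"turn":0},{"x":0,"y":0,"z":0,"turn":0},{"x":0,"y":0,"z":0,"turn":0},{"x":0,"y":0,"z":0,"turn":0}]'
```

```text
time: 5.37
tool_pos: [0.5754, -0.2761, 0.0018]
eef_rot: [-3.138, -0.133, 0.001]
ft_force: [0.2, 0.8, -0.8]
opening: 0.68
time: 6.03
tool_pos: [0.5757, -0.2763, -0.0008]
eef_rot: [3.139, 0.133, 0.0]
ft_force: [0.6, -0.2, -0.1]
opening: 0.68
```

It's below z=0 with no force, so the reported TCP lies beyond the real tips. I'll keep going.

```bash
python3 -m jog '[{"x":0,"y":0,"z":3,"turn":0},{"x":0,"y":0,"z":3,"turn":0},{"x":0,"y":0,"z":3,"turn":0},{"x":0,"y":0,"z":3,"turn":0},{"x":0,"y":0,"z":2,"turn":0},{"x":0,"y":0,"z":0,"turn":0},{"x":0,"y":0,"z":0,"turn":0},{"x":0,"y":0,"z":0,"turn":0}]'
python3 - <<'E'
from h import *
o=env.get_obs(); T=(o["tool_pos"],o["eef_rot"]);print(o["tool_pos"],o["ft_force"])
s=optics.snapshot("wrist"); R=Rn.from_rotvec(T[1]).as_matrix()
f=s["frame"][170:290,170:350]; cv2.imwrite("pics/w5z.png",cv2.resize(f,None,fx=4,fy=4,interpolation=cv2.INTER_CUBIC))
t=optics.snapshot("scene"); cv2.imwrite("pics/s5.png",cv2.resize(t["frame"][180:330,100:300],None,fx=4,fy=4,interpolation=cv2.INTER_CUBIC))
E
```

```text
time: 6.7
tool_pos: [0.5758, -0.2763, -0.0148]
eef_rot: [3.139, 0.133, 0.0]
ft_force: [0.3, 0.1, -1.0]
opening: 0.68
[ 0.57578697 -0.27632446 -0.01480336] [ 0.34398674  0.09975639 -1.01365068]
```

View pics/w5z.png

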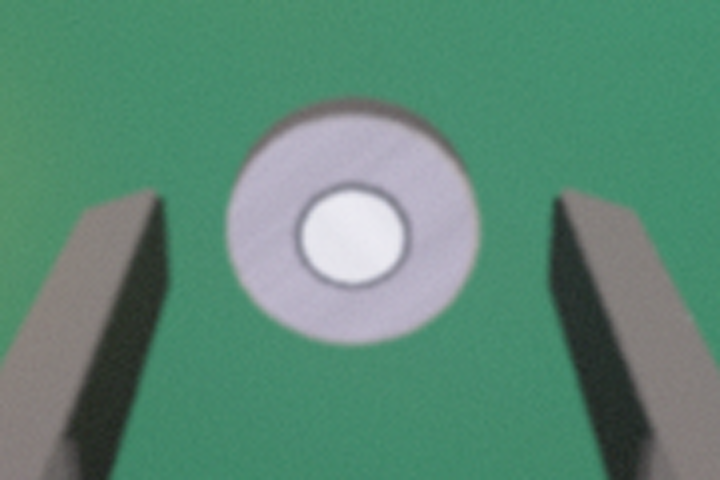

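View pics/s5.png

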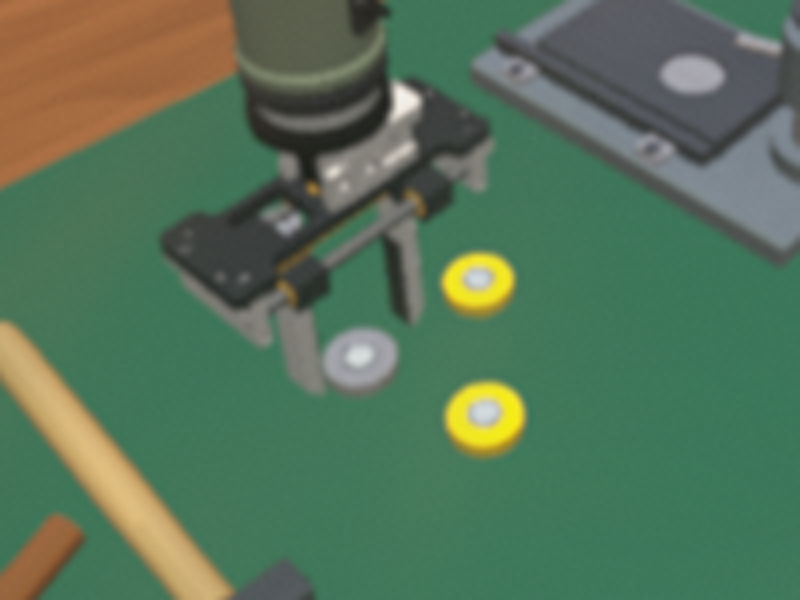

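The tips should now be about 18 mm above the bench with the disc centred between them. I'll continue in small steps.

```bash
python3 -m jog '[{"x":0,"y":-1,"z":3,"turn":0},{"x":0,"y":0,"z":3,"turn":0},{"x":0,"y":0,"z":2,"turn":0},{"x":0,"y":0,"z":0,"turn":0},{"x":0,"y":0,"z":0,"turn":0},{"x":0,"y":0,"z":0,"turn":0},{"x":0,"y":0,"z":0,"turn":0},{"x":0,"y":0,"z":0,"turn":0}]'
python3 -m jog '[{"x":0,"y":0,"z":1,"turn":0},{"x":0,"y":0,"z":1,"turn":0},{"x":0,"y":0,"z":1,"turn":0},{"x":0,"y":0,"z":0,"turn":0},{"x":0,"y":0,"z":0,"turn":0},{"x":0,"y":0,"z":0,"turn":0},{"x":0,"y":0,"z":0,"turn":0},{"x":0,"y":0,"z":0,"turn":0}]'
python3 - <<'E'
from h import *
o=env.get_obs(); T=(o["tool_pos"],o["eef_rot"]);print(o["tool_pos"],o["ft_force"])
s=optics.snapshot("wrist"); R=Rn.from_rotvec(T[1]).as_matrix()
f=s["frame"][170:290,170:350]; cv2.imwrite("pics/w6z.png",cv2.resize(f,None,fx=4,fy=4,interpolation=cv2.INTER_CUBIC))
t=optics.snapshot("scene"); cv2.imwrite("pics/s6.png",cv2.resize(t["frame"][180:330,100:300],None,fx=4,fy=4,interpolation=cv2.INTER_CUBIC))
E
```

```text
time: 7.47
tool_pos: [0.5758, -0.2754, -0.0227]
eef_rot: [3.139, 0.133, 0.0]
ft_force: [0.7, -0.0, 0.5]
opening: 0.68
time: 8.13
tool_pos: [0.5757, -0.2753, -0.0258]
eef_rot: [3.139, 0.133, 0.0]
ft_force: [-0.1, -0.1, 0.3]
opening: 0.681
[ 0.57567769 -0.27533371 -0.02577611] [-0.10611063 -0.12274472  0.34333983]
```

View pics/w6z.png

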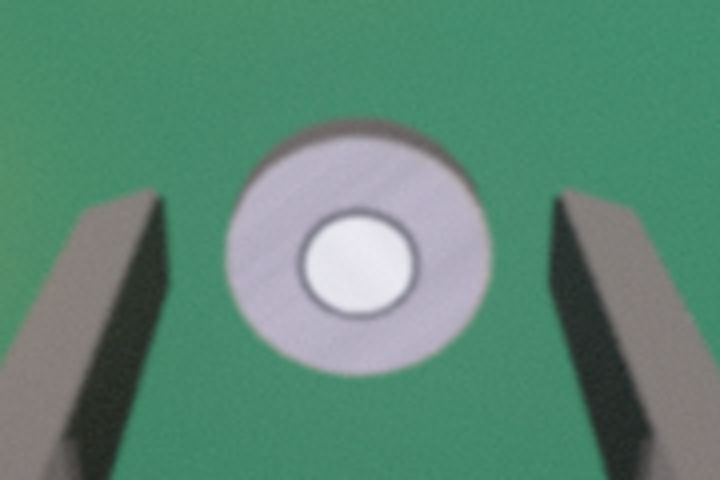

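View pics/s6.png

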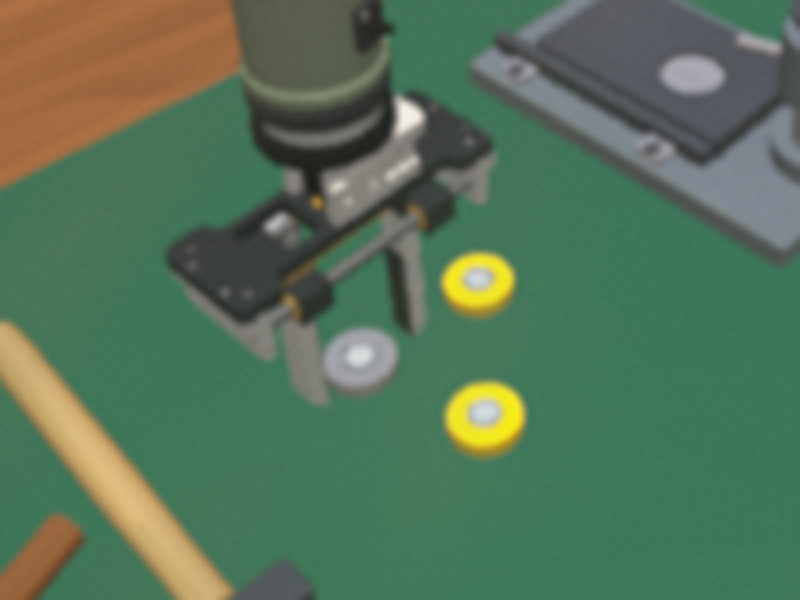

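```bash
python3 -m jog '[{"x":-1,"y":0,"z":1,"turn":0},{"x":0,"y":0,"z":1,"turn":0},{"x":0,"y":0,"z":0,"turn":0},{"x":0,"y":0,"z":0,"turn":0},{"x":0,"y":0,"z":0,"turn":0},{"x":0,"y":0,"z":0,"turn":0},{"x":0,"y":0,"z":0,"turn":0},{"x":0,"y":0,"z":0,"turn":0}]'
python3 -m jog '[{"x":0,"y":0,"z":0.7,"turn":0},{"x":0,"y":0,"z":0.7,"turn":0},{"x":0,"y":0,"z":0,"turn":0},{"x":0,"y":0,"z":0,"turn":0},{"x":0,"y":0,"z":0,"turn":0},{"x":0,"y":0,"z":0,"turn":0},{"x":0,"y":0,"z":0,"turn":0},{"x":0,"y":0,"z":0,"turn":0}]'
```

```text
time: 8.9
tool_pos: [0.5747, -0.2754, -0.0278]
eef_rot: [3.139, 0.133, 0.0]
ft_force: [0.3, -0.7, 0.3]
opening: 0.68
time: 9.57
tool_pos: [0.5746, -0.2754, -0.0292]
eef_rot: [-3.139, -0.133, 0.0]
ft_force: [-0.5, 0.3, 0.0]
opening: 0.679
```

```bash
python3 -m jog '[{"x":0,"y":0,"z":0,"turn":0},{"x":0,"y":0,"z":0,"turn":0},{"x":0,"y":0,"z":0,"turn":0},{"x":0,"y":0,"z":0,"turn":0},{"x":0,"y":0,"z":0,"turn":0},{"x":0,"y":0,"z":0,"turn":0},{"x":0,"y":0,"z":0,"turn":0},{"x":0,"y":0,"z":0,"turn":0}]' 30 10
python3 -m jog '[{"x":0,"y":0,"z":-5,"turn":0},{"x":0,"y":0,"z":-8,"turn":0},{"x":0,"y":0,"z":-12,"turn":0},{"x":0,"y":0,"z":-15,"turn":0},{"x":0,"y":0,"z":0,"turn":0},{"x":0,"y":0,"z":0,"turn":0},{"x":0,"y":0,"z":0,"turn":0},{"x":0,"y":0,"z":0,"turn":0}]'
python3 - <<'E'
from h import *
o=env.get_obs(); T=(o["tool_pos"],o["eef_rot"]);print(o["tool_pos"],o["ft_force"],o["opening"]*94)
s=optics.snapshot("wrist"); R=Rn.from_rotvec(T[1]).as_matrix()
f=s["frame"][170:290,170:350]; cv2.imwrite("pics/w7z.png",cv2.resize(f,None,fx=4,fy=4,interpolation=cv2.INTER_CUBIC))
t=optics.snapshot("scene"); cv2.imwrite("pics/s7.png",cv2.resize(t["frame"][160:310,100:300],None,fx=4,fy=4,interpolation=cv2.INTER_CUBIC))
E
```

```text
time: 10.23
tool_pos: [0.5746, -0.2754, -0.0292]
eef_rot: [3.139, 0.133, 0.0]
ft_force: [-0.0, -0.2, 0.0]
opening: 0.461
time: 10.9
tool_pos: [0.5739, -0.2749, 0.01]
eef_rot: [-3.138, -0.133, 0.002]
ft_force: [-0.5, -1.1, -2.3]
opening: 0.461
[ 0.57387776 -0.27489375  0.00998501] [-0.52747465 -1.07419537 -2.34406533] 43.32710597100873
```

View pics/w7z.png

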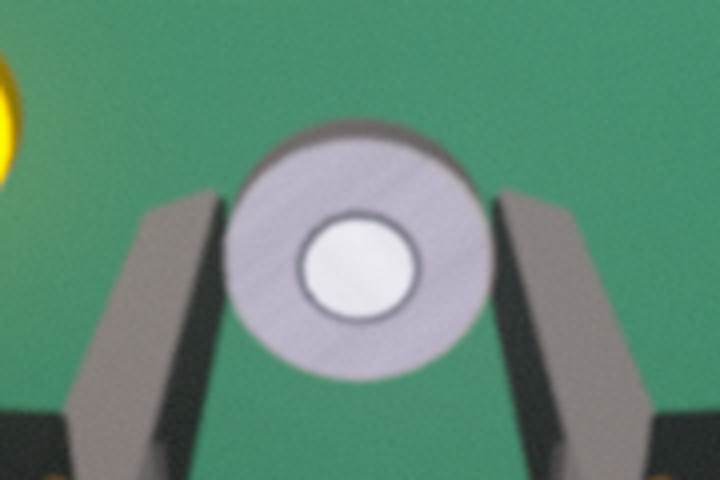

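View pics/s7.png

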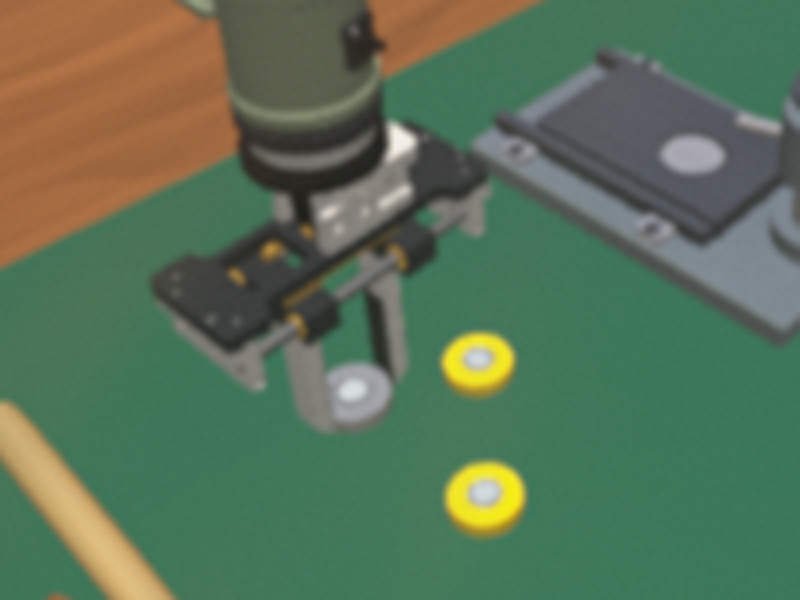

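Gripped at 43 mm opening and lifted level. Disc bottom = reported z + 29 mm. I'll carry it over the front of the plate.

```bash
python3 -m jog '[{"x":0,"y":-5,"z":-25,"turn":0},{"x":-5,"y":-20,"z":-25,"turn":0},{"x":-12,"y":-35,"z":0,"turn":0},{"x":-12,"y":-35,"z":0,"turn":0},{"x":-12,"y":-35,"z":0,"turn":0},{"x":-12,"y":-35,"z":0,"turn":0},{"x":-12,"y":-35,"z":0,"turn":0},{"x":-8,"y":-35,"z":0,"turn":0}]'
python3 -m jog '[{"x":-5,"y":-35,"z":0,"turn":0},{"x":-5,"y":-24,"z":0,"turn":0},{"x":0,"y":-15,"z":0,"turn":0},{"x":0,"y":0,"z":0,"turn":0},{"x":0,"y":0,"z":0,"turn":0},{"x":0,"y":0,"z":0,"turn":0},{"x":0,"y":0,"z":0,"turn":0},{"x":0,"y":0,"z":0,"turn":0}]'
python3 - <<'E'
from h import *
o=env.get_obs(); T=(o["tool_pos"],o["eef_rot"]);print(T,o["ft_force"],o["opening"]*94)
s=optics.snapshot("wrist"); cv2.imwrite("pics/w8.png",s["frame"])
print(wproj(s,T,[.5535,.034,.048]))
E
```

```text
time: 11.67
tool_pos: [0.4799, -0.0458, 0.0601]
eef_rot: [-3.138, -0.132, 0.003]
ft_force: [-0.6, 1.0, -1.5]
opening: 0.464
time: 12.33
tool_pos: [0.466, 0.0245, 0.0607]
eef_rot: [3.139, 0.131, -0.0]
ft_force: [0.3, -0.0, -1.3]
opening: 0.463
(array([0.46604012, 0.02449184, 0.0607033 ]), array([ 3.13869833e+00,  1.30561828e-01, -3.87469350e-05])) [ 0.26286953 -0.04469109 -1.2830959 ] 43.55537949366583
(np.float64(255.3899299614267), np.float64(95.30531343323142))
```

View pics/w8.png

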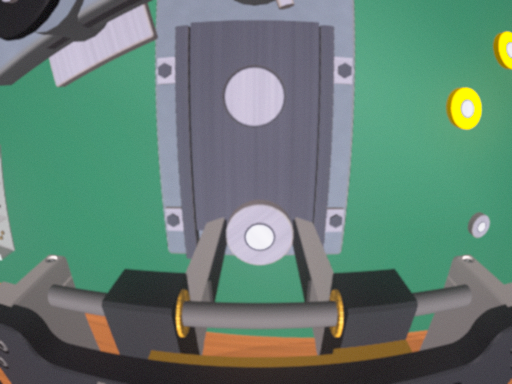

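The wrist view shows the pocket at (254,97), the plate edges at columns 190 and 320, and the held disc at (260,234). I'll measure these.

```bash
python3 - <<'E'
from h import *
o=env.get_obs(); T=(o["tool_pos"],o["eef_rot"]); R=Rn.from_rotvec(T[1]).as_matrix()
s=optics.snapshot("wrist"); im=s["frame"]
g=cv2.GaussianBlur(cv2.cvtColor(im,cv2.COLOR_BGR2GRAY),(3,3),0)
m=(g>110).astype(np.uint8)
m[:,:215]=0;m[:,295:]=0;m[:60]=0;m[135:]=0
n,l,st,ce=cv2.connectedComponentsWithStats(m)
for i in range(1,n):
    if st[i,4]>300:
        print(ce[i],st[i])
        cs,_=cv2.findContours((l==i).astype(np.uint8),0,1)
        P=np.array([wonz(s,T,*p[0],.048) for p in cs[0]])[:,:2]
        (c,r)=cv2.minEnclosingCircle((P*1e3).astype(np.float32)); print('circ',c,r, P.mean(0))
        A=np.c_[2*P,np.ones(len(P))]; x=np.linalg.lstsq(A,(P**2).sum(1),rcond=None)[0]
        c=x[:2]; print('fit',c,np.sqrt(x[2]+c@c)); d=np.r_[c,.048]-T[0]; print('tool frame',R.T@d*1e3)
# bed bolts & side edges
for row in (40,60,120,150,180):
    print(row,[int(v) for v in g[row,155:200]])
E
cat > /dev/null; python3 - <<'E'
import cv2
a=cv2.imread('pics/w8.png')[10:270,140:380]
cv2.imwrite('pics/w8z.png',cv2.resize(a,None,fx=2.3,fy=2.3,interpolation=cv2.INTER_CUBIC))
E
```

```text
[255.49200767  97.91496164] [ 224   66   64   69 3128]
circ (547.9873046875, 30.326995849609375) 29.670522689819336 [0.54628211 0.02922568]
fit [0.55028366 0.03285024] 0.024169268192711365
tool frame [84.67146581 -1.25093783 12.70011503]
40 [129, 141, 148, 152, 153, 152, 152, 152, 152, 151, 151, 152, 152, 152, 152, 152, 153, 153, 151, 144, 129, 113, 104, 103, 103, 103, 103, 102, 102, 103, 104, 103, 97, 85, 78, 83, 94, 100, 101, 101, 101, 102, 104, 105, 104]
60 [140, 158, 178, 191, 198, 200, 200, 199, 199, 198, 198, 198, 199, 199, 199, 199, 199, 198, 194, 177, 147, 119, 106, 104, 103, 102, 102, 104, 104, 104, 105, 103, 93, 78, 74, 83, 95, 101, 102, 102, 103, 104, 105, 104, 103]
120 [127, 135, 147, 154, 156, 156, 156, 156, 156, 157, 156, 155, 156, 157, 157, 157, 157, 157, 157, 152, 140, 124, 112, 109, 108, 107, 105, 105, 105, 106, 106, 106, 104, 96, 85, 83, 93, 102, 106, 106, 107, 108, 108, 107, 107]
150 [126, 128, 136, 148, 157, 160, 159, 159, 159, 159, 159, 158, 158, 157, 156, 156, 157, 158, 158, 158, 156, 149, 136, 121, 111, 109, 109, 108, 107, 106, 106, 107, 107, 105, 98, 88, 84, 93, 104, 108, 109, 109, 110, 111, 110]
180 [125, 125, 125, 127, 134, 147, 157, 161, 160, 160, 160, 159, 158, 158, 157, 157, 157, 158, 158, 158, 159, 159, 155, 145, 128, 114, 109, 109, 109, 107, 107, 106, 107, 108, 108, 104, 95, 84, 86, 98, 108, 111, 111, 111, 111]
```

View pics/w8z.png

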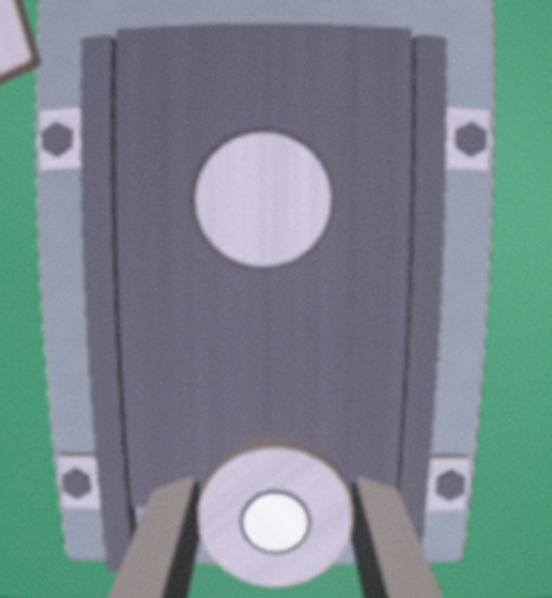

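```bash
python3 - <<'E'
from h import *
o=env.get_obs(); T=(o["tool_pos"],o["eef_rot"]); R=Rn.from_rotvec(T[1]).as_matrix()
s=optics.snapshot("wrist"); im=s["frame"]
g=cv2.GaussianBlur(cv2.cvtColor(im,cv2.COLOR_BGR2GRAY),(3,3),0)
m=(g>150).astype(np.uint8)
m[:,:215]=0;m[:,295:]=0;m[:60]=0;m[135:]=0
n,l,st,ce=cv2.connectedComponentsWithStats(m)
for i in range(1,n):
    if st[i,4]>300:
        print(ce[i],st[i])
        cs,_=cv2.findContours((l==i).astype(np.uint8),0,1)
        P=np.array([wonz(s,T,*p[0],.047) for p in cs[0]])[:,:2]
        A=np.c_[2*P,np.ones(len(P))]; x=np.linalg.lstsq(A,(P**2).sum(1),rcond=None)[0]
        c=x[:2]; print('fit',c,np.sqrt(x[2]+c@c)); d=np.r_[c,.048]-T[0]; print('tool frame',R.T@d*1e3)
z=lambda p,h:(R.T@(wonz(s,T,140+(p[0]+.5)/2.3-.5,10+(p[1]+.5)/2.3-.5,h)-T[0]))*1e3
for p in [(57,139),(76,484),(471,139),(450,484)]: print('bolt',z(p,.036))
for p in [(118,31),(410,31),(123,300),(405,300),(118,200),(412,200)]: print('plate',z(p,.048))
E
```

```text
[254.2626074   96.22749346] [ 225   68   59   58 2677]
fit [0.55261971 0.03503365] 0.02189573026637144
tool frame [87.27260553 -3.1092325  12.66673832]
bolt [111.54707257 -76.22102362  24.65793863]
bolt [-18.74644676 -77.01004876  24.67613767]
bolt [110.91507085  69.50929105  24.66878756]
bolt [-18.61886316  68.63803156  24.6868741 ]
plate [146.38166238 -51.2489805   12.65490117]
plate [145.81028684  45.2154236   12.66210394]
plate [ 54.18483809 -50.7377558   12.66785795]
plate [53.99622409 44.52977923 12.67491871]
plate [ 88.10626919 -51.3770655   12.66305752]
plate [87.80648604 45.99441635 12.67028921]
```

The pocket is 87 mm ahead and 3 mm to the tool's -y, and the tool is aligned with the press to within 0.006 rad. I'll lay the disc down, going slowly at the end.

```bash
python3 -m jog '[{"x":4,"y":-4,"z":8,"turn":0},{"x":0,"y":0,"z":10,"turn":0},{"x":0,"y":0,"z":10,"turn":0},{"x":0,"y":0,"z":6,"turn":0},{"x":0,"y":0,"z":4,"turn":0},{"x":0,"y":0,"z":0,"turn":0},{"x":0,"y":0,"z":0,"turn":0},{"x":0,"y":0,"z":0,"turn":0}]'
python3 -m jog '[{"x":0,"y":0,"z":1,"turn":0},{"x":0,"y":0,"z":1,"turn":0},{"x":0,"y":0,"z":0.5,"turn":0},{"x":0,"y":0,"z":0,"turn":0},{"x":0,"y":0,"z":0,"turn":0},{"x":0,"y":0,"z":0,"turn":0},{"x":0,"y":0,"z":0,"turn":0},{"x":0,"y":0,"z":0,"turn":0}]' - 5
python3 - <<'E'
from h import *
f=[]
for i in range(3):
    o=env.get_obs(); f.append(o["ft_force"]); s=optics.snapshot("wrist")
print(o["tool_pos"],np.mean(f,0),o["opening"]*94); cv2.imwrite("pics/w9.png",s["frame"])
t=optics.snapshot("scene"); cv2.imwrite("pics/s9.png",cv2.resize(t["frame"][100:250,180:380],None,fx=4,fy=4,interpolation=cv2.INTER_CUBIC))
E
```

```text
time: 13.15
tool_pos: [0.4697, 0.0298, 0.023]
eef_rot: [3.139, 0.133, 0.001]
ft_force: [-0.1, -0.7, -1.6]
opening: 0.461
time: 13.82
tool_pos: [0.4694, 0.0298, 0.0203]
eef_rot: [3.139, 0.133, 0.0]
ft_force: [0.5, -0.3, -1.2]
opening: 0.462
[0.46937375 0.02982289 0.02026652] [-0.05625477 -0.22131592 -1.44558794] 43.403839617094924
```

View pics/w9.png

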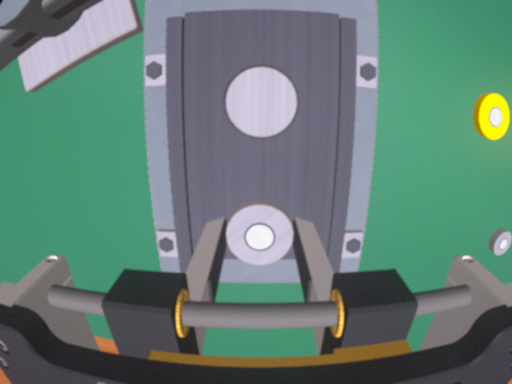

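View pics/s9.png

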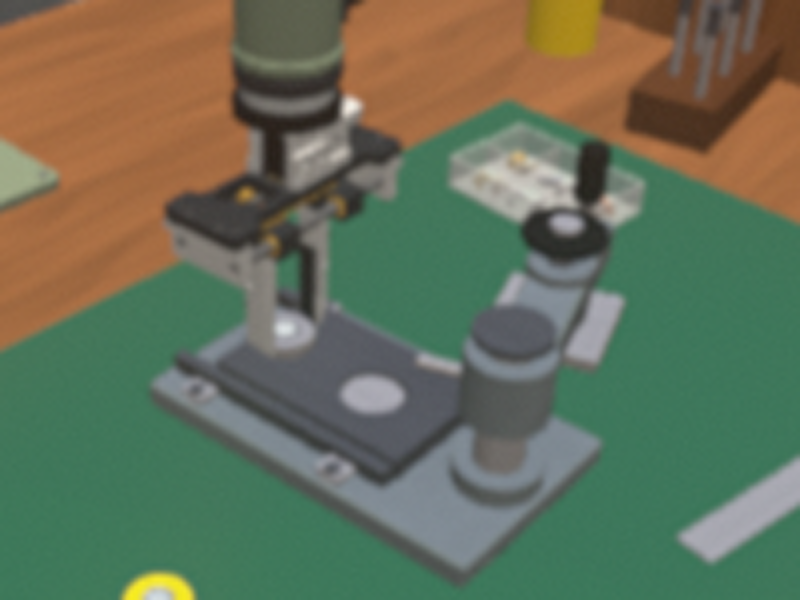

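About 1.4 mm above the plate (force still equals the weight). I'll lower the rest by feel with a 5 N grip.

```bash
python3 -m jog '[{"x":0,"y":0,"z":0.6,"turn":0},{"x":0,"y":0,"z":0.6,"turn":0},{"x":0,"y":0,"z":0,"turn":0},{"x":0,"y":0,"z":0,"turn":0},{"x":0,"y":0,"z":0,"turn":0},{"x":0,"y":0,"z":0,"turn":0},{"x":0,"y":0,"z":0,"turn":0},{"x":0,"y":0,"z":0,"turn":0}]' - 4
python3 -m jog '[{"x":0,"y":0,"z":0.3,"turn":0},{"x":0,"y":0,"z":0.3,"turn":0},{"x":0,"y":0,"z":0,"turn":0},{"x":0,"y":0,"z":0,"turn":0},{"x":0,"y":0,"z":0,"turn":0},{"x":0,"y":0,"z":0,"turn":0},{"x":0,"y":0,"z":0,"turn":0},{"x":0,"y":0,"z":0,"turn":0}]'
python3 - <<'E'
from h import *
f=[]
for i in range(4):
    o=env.get_obs(); f.append(o["ft_force"]); s=optics.snapshot("wrist")
print(o["tool_pos"],np.mean(f,0),o["opening"]*94); cv2.imwrite("pics/w10.png",s["frame"])
E
```

```text
time: 14.68
tool_pos: [0.4694, 0.0298, 0.0191]
eef_rot: [-3.139, -0.133, -0.0]
ft_force: [0.8, -0.1, -1.7]
opening: 0.467
time: 15.35
tool_pos: [0.4696, 0.0298, 0.0187]
eef_rot: [3.139, 0.133, 0.0]
ft_force: [-1.3, 0.0, 2.5]
opening: 0.466
[0.46953768 0.02981058 0.0186418 ] [-1.4604781  -0.23177233  2.60612898] 43.72120944336436
```

Contact: the net force is about +4 N at the predicted height, so the disc is on the plate. I'll check the lateral alignment to the pocket.

```bash
cat > meas.py <<'E'
from h import *
def run(name,y1=150,th=150):
    o=env.get_obs(); T=(o["tool_pos"],o["eef_rot"]); R=Rn.from_rotvec(T[1]).as_matrix()
    s=optics.snapshot("wrist"); im=s["frame"]; cv2.imwrite(f"pics/{name}.png",im)
    g=cv2.GaussianBlur(cv2.cvtColor(im,cv2.COLOR_BGR2GRAY),(3,3),0)
    for lab,h,lo,hi,mx in (("pocket",.0475,150,50,0),("mark",.060,215,0,1)):
        m=(g>lo).astype(np.uint8); m[:,:205]=0;m[:,312:]=0;m[290:]=0;m[:50]=0
        n,l,st,ce=cv2.connectedComponentsWithStats(m)
        for i in range(1,n):
            if 300<st[i,4]<9000:
                cs,_=cv2.findContours((l==i).astype(np.uint8),0,1)
                P=np.array([R.T@(wonz(s,T,*p[0],h)-T[0]) for p in cs[0]])[:,:2]*1e3
                A=np.c_[2*P,np.ones(len(P))]; x=np.linalg.lstsq(A,(P**2).sum(1),rcond=None)[0]
                c=x[:2]; print(lab,ce[i],st[i],'tool',c,'r',np.sqrt(x[2]+c@c))
    return s
E
python3 -c "
from meas import *
run('w11')"
```

```text
pocket [260.93883179 101.79819504] [ 226   67   71   71 3989] tool [83.38301806  1.69026244] r 21.843927269307763
pocket [259.250569   247.05421064] [ 220  204   79   80 4833] tool [-18.46811433   0.64746684] r 29.900103848219672
mark [259.2406639  236.92116183] [247 226  26  23 482] tool [-1.31010797  0.61908   ] r 8.17492966359169
```

```bash
python3 -m jog '[{"x":3,"y":0,"z":0,"turn":0},{"x":6,"y":0.1,"z":0,"turn":0},{"x":8,"y":0.1,"z":0,"turn":0},{"x":8,"y":0.2,"z":0,"turn":0},{"x":8,"y":0.2,"z":0,"turn":0},{"x":8,"y":0.2,"z":0,"turn":0},{"x":6,"y":0.1,"z":0,"turn":0},{"x":3,"y":0,"z":0,"turn":0}]'
python3 -m jog '[{"x":3,"y":0,"z":0,"turn":0},{"x":5,"y":0,"z":0,"turn":0},{"x":4,"y":0,"z":0,"turn":0},{"x":3,"y":0,"z":0,"turn":0},{"x":0,"y":0,"z":0,"turn":0},{"x":0,"y":0,"z":0,"turn":0},{"x":0,"y":0,"z":0,"turn":0},{"x":0,"y":0,"z":0,"turn":0}]'
python3 -c "
from meas import *
run('w12')
print(env.get_obs()['tool_pos'])"
```

```text
time: 16.27
tool_pos: [0.5206, 0.0332, 0.0184]
eef_rot: [3.139, 0.133, 0.001]
ft_force: [-2.2, 0.2, 3.5]
opening: 0.467
time: 16.93
tool_pos: [0.5342, 0.0344, 0.0184]
eef_rot: [-3.139, -0.133, -0.0]
ft_force: [-0.0, 0.0, -0.2]
opening: 0.466
pocket [261.18439716  53.32269504] [219  50  85  10 564] tool [132.84387148   1.7110152 ] r 23.87643610386861
pocket [294.32098765  95.62277092] [ 229   56   83   86 2187] tool [85.75070343 12.82458832] r 22.433852828800628
pocket [239.19410913  93.17044906] [ 205   71   79   37 2071] tool [ 88.51306618 -10.40439595] r 18.065563846680938
pocket [259.68752963 189.26126126] [ 227  168   67   47 2109] tool [23.59032413  0.89374393] r 18.465815142123777
pocket [259.15836684 234.98391587] [ 226  205   67   61 3233] tool [-6.96977927  0.56919426] r 23.21150570036963
mark [259.31392931 237.37422037] [247 226  26  24 481] tool [-1.51712004  0.6480212 ] r 8.168024444421599
[0.53414826 0.03441992 0.01840676]
```

View pics/w12.png

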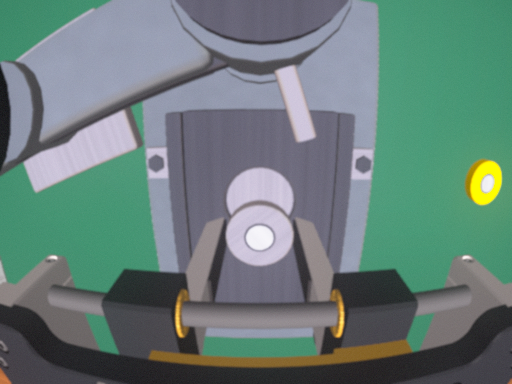

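Moved 65 mm, with about 20 mm left. The crescent of the pocket ahead is centred at column 260, roughly 0.8 mm to +y of the disc. I'll continue gently with slight extra downward bias.

```bash
python3 -m jog '[{"x":2,"y":0.2,"z":0.3,"turn":0},{"x":3,"y":0.2,"z":0,"turn":0},{"x":3,"y":0.2,"z":0,"turn":0},{"x":3,"y":0.2,"z":0,"turn":0},{"x":3,"y":0,"z":0,"turn":0},{"x":2,"y":0,"z":0,"turn":0},{"x":0,"y":0,"z":0,"turn":0},{"x":0,"y":0,"z":0,"turn":0}]'
python3 -c "
from meas import *
f=[]
for i in range(3):
  f.append(env.get_obs()['ft_force']); s=optics.snapshot('wrist')
print(env.get_obs()['tool_pos'],np.mean(f,0))
cv2.imwrite('pics/w13z.png',cv2.resize(s['frame'][140:290,170:350],None,fx=4,fy=4,interpolation=cv2.INTER_CUBIC))"
```

```text
time: 17.65
tool_pos: [0.5504, 0.035, 0.0178]
eef_rot: [-3.139, -0.133, 0.0]
ft_force: [0.2, 0.2, -0.7]
opening: 0.465
[0.55008919 0.03500705 0.01797104] [-0.23739395 -0.02168129 -1.3381731 ]
```

View pics/w13z.png

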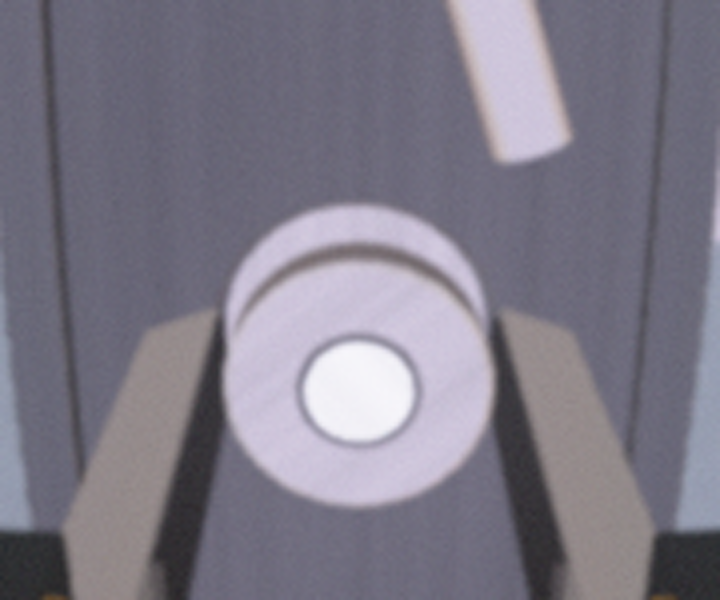

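The force equals the weight, so the disc is hanging in the grip. The pocket's back rim is at row 203 and the disc's far bottom rim at row 243, so about 5 mm remains. I'll restore light contact and then creep.

```bash
python3 -m jog '[{"x":0,"y":0,"z":0.3,"turn":0},{"x":0,"y":0,"z":0.3,"turn":0},{"x":0,"y":0,"z":0,"turn":0},{"x":0,"y":0,"z":0,"turn":0},{"x":0,"y":0,"z":0,"turn":0},{"x":0,"y":0,"z":0,"turn":0},{"x":0,"y":0,"z":0,"turn":0},{"x":0,"y":0,"z":0,"turn":0}]'
python3 -m jog '[{"x":0.5,"y":0,"z":0,"turn":0},{"x":0.5,"y":0,"z":0,"turn":0},{"x":0.5,"y":0,"z":0,"turn":0},{"x":0.5,"y":0,"z":0,"turn":0},{"x":0,"y":0,"z":0,"turn":0},{"x":0,"y":0,"z":0,"turn":0},{"x":0,"y":0,"z":0,"turn":0},{"x":0,"y":0,"z":0,"turn":0}]'
```

```text
time: 18.47
tool_pos: [0.5503, 0.035, 0.0176]
eef_rot: [-3.139, -0.133, -0.0]
ft_force: [0.4, 0.2, 0.1]
opening: 0.466
time: 19.13
tool_pos: [0.5522, 0.0352, 0.0175]
eef_rot: [-3.139, -0.133, 0.0]
ft_force: [0.1, 0.1, -1.4]
opening: 0.462
```

```bash
python3 -m jog '[{"x":0,"y":0,"z":0.4,"turn":0},{"x":0,"y":0,"z":0.4,"turn":0},{"x":0.5,"y":0,"z":0,"turn":0},{"x":0.5,"y":0,"z":0,"turn":0},{"x":0,"y":0,"z":0,"turn":0},{"x":0,"y":0,"z":0,"turn":0},{"x":0,"y":0,"z":0,"turn":0},{"x":0,"y":0,"z":0,"turn":0}]'
python3 -c "
from meas import *
f=[]
for i in range(3):
  f.append(env.get_obs()['ft_force']); s=optics.snapshot('wrist')
print(env.get_obs()['tool_pos'],np.mean(f,0))
cv2.imwrite('pics/w14z.png',cv2.resize(s['frame'][140:290,170:350],None,fx=4,fy=4,interpolation=cv2.INTER_CUBIC))
s=optics.snapshot('scene')
cv2.imwrite('pics/s14z.png',cv2.resize(s['frame'][150:230,210:330],None,fx=6,fy=6,interpolation=cv2.INTER_CUBIC))"
```

```text
time: 19.8
tool_pos: [0.5532, 0.0352, 0.0167]
eef_rot: [3.139, 0.133, -0.0]
ft_force: [-0.5, 0.0, -1.7]
opening: 0.466
[0.55320448 0.03522094 0.0167378 ] [-0.39192478  0.86404986 -1.63218869]
```

View pics/w14z.png

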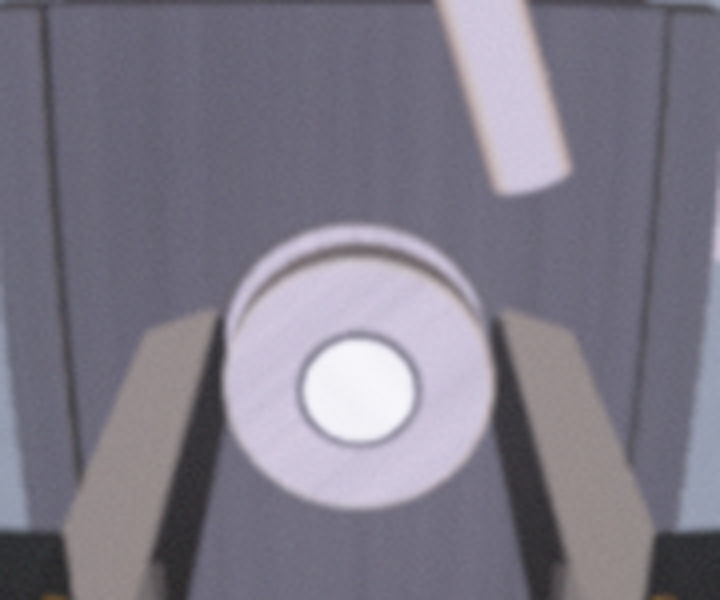

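View pics/s14z.png

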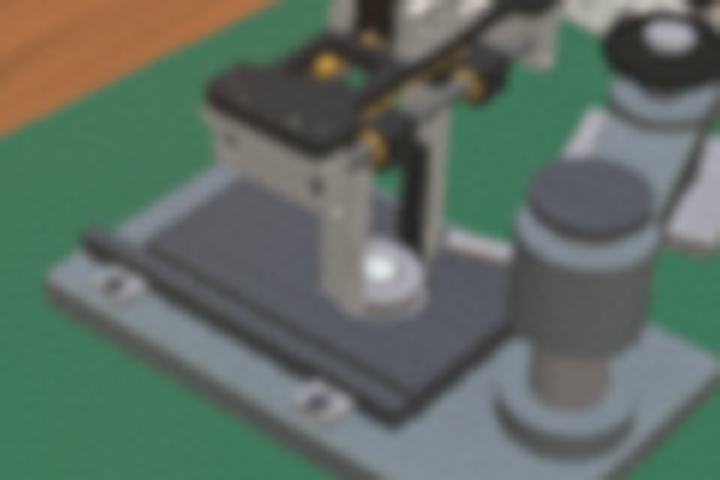

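About 2.5 mm is left (pocket rim at row 225, disc rim at row 246) and it's centred laterally. I'll creep on with no further lowering.

```bash
python3 -m jog '[{"x":0.5,"y":0,"z":0,"turn":0},{"x":0.5,"y":0,"z":0,"turn":0},{"x":0.5,"y":0,"z":0,"turn":0},{"x":0.5,"y":0,"z":0,"turn":0},{"x":0,"y":0,"z":0,"turn":0},{"x":0,"y":0,"z":0,"turn":0},{"x":0,"y":0,"z":0,"turn":0},{"x":0,"y":0,"z":0,"turn":0}]'
python3 -c "
from meas import *
f=[]
for i in range(3):
  f.append(env.get_obs()['ft_force']); s=optics.snapshot('wrist')
print(env.get_obs()['tool_pos'],np.mean(f,0))
cv2.imwrite('pics/w15z.png',cv2.resize(s['frame'][140:290,170:350],None,fx=4,fy=4,interpolation=cv2.INTER_CUBIC))"
```

```text
time: 20.67
tool_pos: [0.5552, 0.0354, 0.0167]
eef_rot: [-3.139, -0.133, 0.0]
ft_force: [-0.6, 0.1, -2.0]
opening: 0.47
[0.55518556 0.03542688 0.01673108] [-0.40409415 -0.22596006 -1.47346201]
```

View pics/w15z.png

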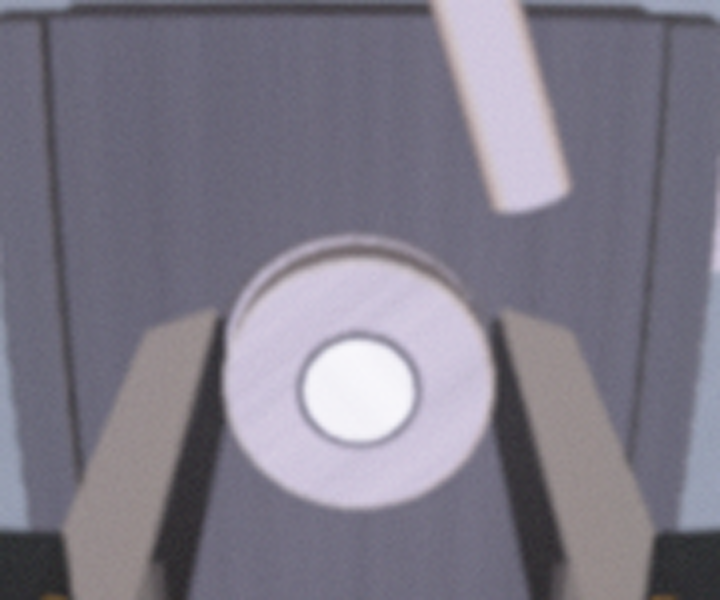

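Nearly concentric, with a rim gap of about 2 mm. I'll nudge 0.4 mm further and lower slightly to feel whether it goes in.

```bash
python3 -m jog '[{"x":0.4,"y":-0.3,"z":0,"turn":0},{"x":0,"y":0,"z":0.3,"turn":0},{"x":0,"y":0,"z":0.3,"turn":0},{"x":0,"y":0,"z":0.3,"turn":0},{"x":0,"y":0,"z":0,"turn":0},{"x":0,"y":0,"z":0,"turn":0},{"x":0,"y":0,"z":0,"turn":0},{"x":0,"y":0,"z":0,"turn":0}]'
python3 -c "
from meas import *
f=[]
for i in range(3):
  f.append(env.get_obs()['ft_force']); s=optics.snapshot('wrist')
print(env.get_obs()['tool_pos'],np.mean(f,0))
cv2.imwrite('pics/w16z.png',cv2.resize(s['frame'][140:290,170:350],None,fx=4,fy=4,interpolation=cv2.INTER_CUBIC))"
```

```text
time: 21.48
tool_pos: [0.5556, 0.0357, 0.0158]
eef_rot: [-3.139, -0.133, 0.0]
ft_force: [0.4, -0.9, -1.9]
opening: 0.465
[0.55557509 0.03575741 0.01584665] [-0.00861027 -0.12252711 -1.76096412]
```

View pics/w16z.png

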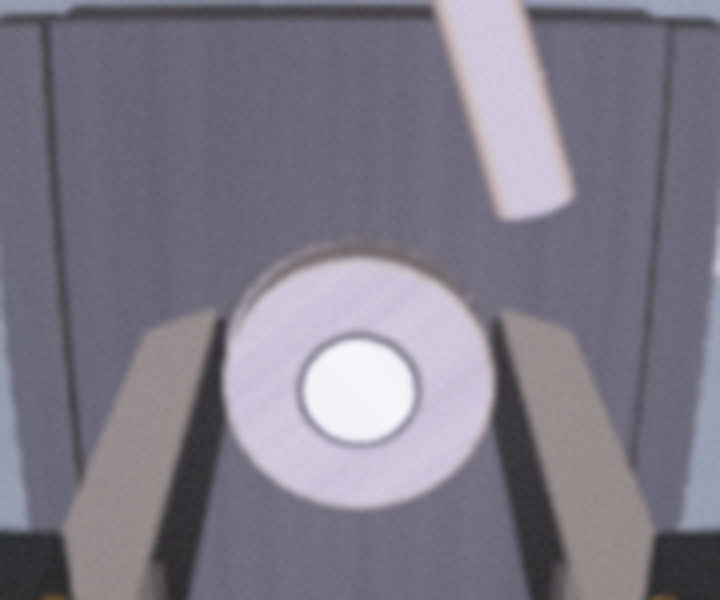

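It's going in without resistance. I'll lower a little more by feel, shifting slightly left.

```bash
python3 -m jog '[{"x":0,"y":-0.3,"z":0,"turn":0},{"x":0,"y":0,"z":0.2,"turn":0},{"x":0,"y":0,"z":0.2,"turn":0},{"x":0,"y":0,"z":0.2,"turn":0},{"x":0,"y":0,"z":0,"turn":0},{"x":0,"y":0,"z":0,"turn":0},{"x":0,"y":0,"z":0,"turn":0},{"x":0,"y":0,"z":0,"turn":0}]' - 3
```

```text
time: 22.3
tool_pos: [0.5555, 0.0361, 0.0152]
eef_rot: [-3.139, -0.133, 0.0]
ft_force: [0.1, -0.7, -1.8]
opening: 0.469
```

Still free. I'll open gently so it settles, then look.

```bash
python3 -m jog '[{"x":0,"y":0,"z":0,"turn":0},{"x":0,"y":0,"z":0,"turn":0},{"x":0,"y":0,"z":0,"turn":0},{"x":0,"y":0,"z":0,"turn":0},{"x":0,"y":0,"z":0,"turn":0},{"x":0,"y":0,"z":0,"turn":0},{"x":0,"y":0,"z":0,"turn":0},{"x":0,"y":0,"z":0,"turn":0}]' 56 3
python3 -m jog '[{"x":0,"y":0,"z":-5,"turn":0},{"x":0,"y":0,"z":-15,"turn":0},{"x":0,"y":0,"z":-20,"turn":0},{"x":0,"y":0,"z":-20,"turn":0},{"x":0,"y":0,"z":0,"turn":0},{"x":0,"y":0,"z":0,"turn":0},{"x":0,"y":0,"z":0,"turn":0},{"x":0,"y":0,"z":0,"turn":0}]'
python3 -c "
from meas import *
o=env.get_obs(); T=(o['tool_pos'],o['eef_rot']); print(T,o['ft_force'])
s=run('w17')
cv2.imwrite('pics/w17z.png',cv2.resize(s['frame'][100:250,170:350],None,fx=4,fy=4,interpolation=cv2.INTER_CUBIC))
s=optics.snapshot('scene')
cv2.imwrite('pics/s17z.png',cv2.resize(s['frame'][150:230,210:330],None,fx=6,fy=6,interpolation=cv2.INTER_CUBIC))"
```

```text
time: 22.97
tool_pos: [0.5556, 0.036, 0.0153]
eef_rot: [-3.139, -0.133, -0.0]
ft_force: [-0.4, 0.1, -0.4]
opening: 0.594
time: 23.63
tool_pos: [0.5542, 0.0361, 0.0737]
eef_rot: [-3.138, -0.133, 0.005]
ft_force: [0.5, -0.5, -0.1]
opening: 0.595
(array([0.55416526, 0.03613561, 0.07367715]), array([-3.13839479, -0.13298326,  0.00458515])) [ 0.46646149 -0.46432168 -0.07128615]
pocket [272.68846154 124.72163462] [ 205   93  107   69 2080] tool [67.54059922  4.36748969] r 29.671092397039015
pocket [259.47667148 202.71188071] [ 234  178   52   50 2079] tool [-2.87298375  0.88643514] r 22.473422255426655
```

View pics/w17z.png

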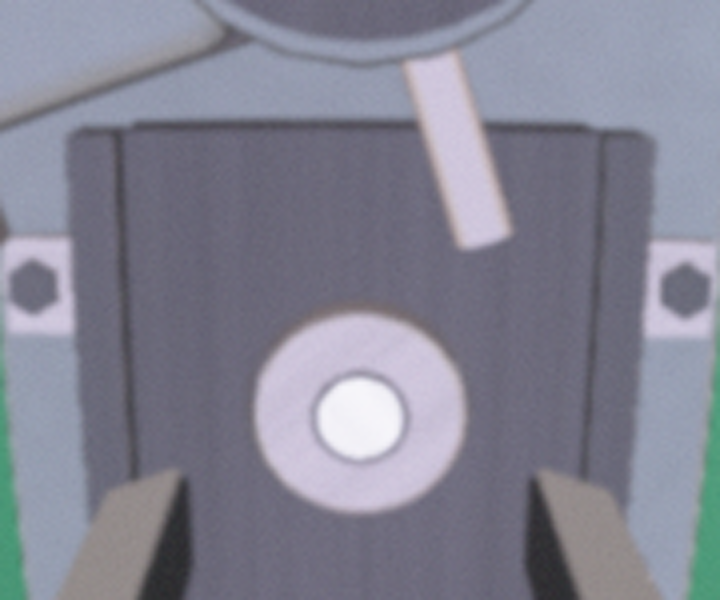

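View pics/s17z.png

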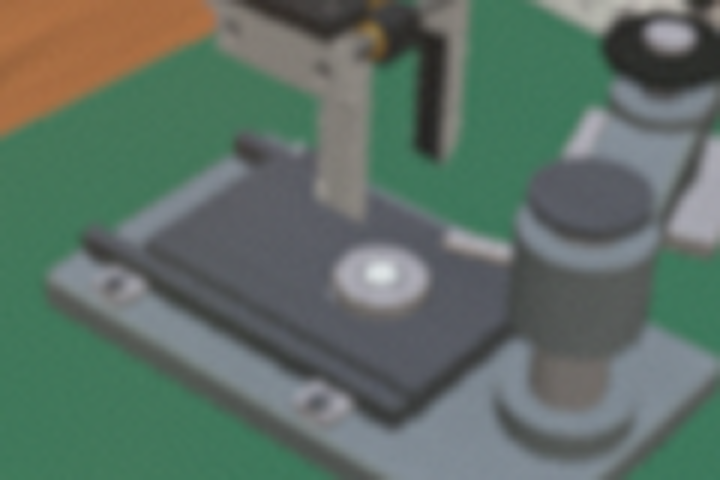

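The disc is home in the pocket, flat and standing about 8 mm proud, with the rim visible all around it. Next is the arm, so I'll rise and turn towards the knob. First I'll check the wrist joint's margin.

```bash
python3 -c "
from plant import env
print(env.get_obs()['q'])"
python3 -m jog '[{"x":0,"y":0,"z":-20,"turn":0.12},{"x":0,"y":0,"z":-30,"turn":0.12},{"x":0,"y":0,"z":-30,"turn":0.12},{"x":0,"y":0,"z":-20,"turn":0.12},{"x":0,"y":0,"z":-16,"turn":0.12},{"x":0,"y":0,"z":0,"turn":0.12},{"x":0,"y":0,"z":0,"turn":0.12},{"x":0,"y":0,"z":0,"turn":0.12}]' 60 5
python3 -m jog '[{"x":0,"y":0,"z":0,"turn":0.1},{"x":0,"y":0,"z":0,"turn":0.1},{"x":0,"y":0,"z":0,"turn":0.1},{"x":-25,"y":-17,"z":0,"turn":0},{"x":-35,"y":-24,"z":0,"turn":0},{"x":-30,"y":-20,"z":0,"turn":0},{"x":0,"y":0,"z":0,"turn":0},{"x":0,"y":0,"z":0,"turn":0}]'
python3 -c "
from meas import *
o=env.get_obs(); T=(o['tool_pos'],o['eef_rot']); print(T,o['q'])
s=optics.snapshot('wrist'); cv2.imwrite('pics/w18.png',s['frame']); print(wproj(s,T,[.588,.2235,.189]))
s=optics.snapshot('top'); cv2.imwrite('pics/t18.png',s['frame'])"
```

```text
[-9.06918746e-02  2.66047786e-01  1.68053039e+00  1.81008420e-05
  1.19797742e+00  1.39528281e+00]
time: 24.4
tool_pos: [0.5554, 0.0361, 0.1908]
eef_rot: [2.841, -1.34, -0.001]
ft_force: [-0.5, 0.4, 0.0]
opening: 0.633
time: 25.07
tool_pos: [0.5768, 0.1381, 0.1899]
eef_rot: [-2.622, 1.726, 0.008]
ft_force: [0.0, 0.1, -0.5]
opening: 0.637
(array([0.57680957, 0.13805275, 0.18991062]), array([-2.62166279,  1.72601279,  0.00781353])) [0.0856917  0.23130506 1.47046776 0.00529093 1.44202358 2.82027025]
(np.float64(209.98380155657725), np.float64(287.8402729308342))
```

View pics/w18.png

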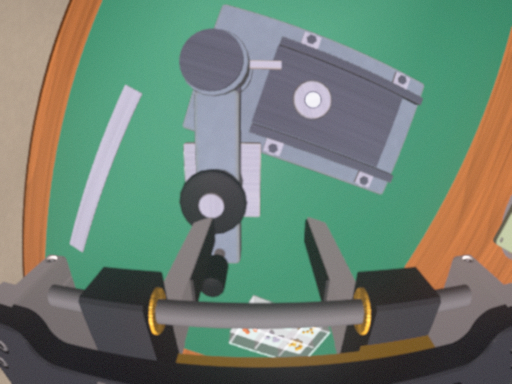

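The disc is clearly seated, at (313,99) in the wrist view. The knob is at about (213,285), close to its predicted pixel (210,288). Joint 6 is at its limit (2.82), so I'll turn back right away and accept a slightly skewed hold.

```bash
python3 -m jog '[{"x":0,"y":0,"z":0,"turn":-0.11},{"x":0,"y":0,"z":0,"turn":-0.11},{"x":0,"y":0,"z":0,"turn":-0.11},{"x":0,"y":0,"z":0,"turn":0},{"x":0,"y":0,"z":0,"turn":0},{"x":0,"y":0,"z":0,"turn":0},{"x":0,"y":0,"z":0,"turn":0},{"x":0,"y":0,"z":0,"turn":0}]' 60 5
python3 -c "
from meas import *
o=env.get_obs(); T=(o['tool_pos'],o['eef_rot']); R=Rn.from_rotvec(T[1]).as_matrix(); print(T,o['q'],R[:,0])
s=optics.snapshot('wrist'); cv2.imwrite('pics/w19.png',s['frame']); print(wproj(s,T,[.588,.2235,.189]))
for c in ([.6634,.0427],): print(wproj(s,T,[*c,.156]))
t=optics.snapshot('top');
d=np.array([.588,.2235,.1])-T[0]; print('to knob',R.T@d*1e3)
cv2.imwrite('pics/t19.png',t['frame'])"
```

```text
time: 25.83
tool_pos: [0.5774, 0.1366, 0.1912]
eef_rot: [-2.865, 1.276, 0.004]
ft_force: [0.5, -0.5, -0.1]
opening: 0.643
(array([0.577388  , 0.13662757, 0.19122414]), array([-2.86511722,  1.27648218,  0.00429173])) [0.08290647 0.22910576 1.47042125 0.00573216 1.44206887 2.49121999] [ 0.66876159 -0.74346314 -0.00452744]
(np.float64(184.07388075890336), np.float64(270.73632176844404))
(np.float64(257.8510980618058), np.float64(49.23391363343882))
to knob [-57.07654225 -65.67236008  91.70979589]
```

View pics/w19.png

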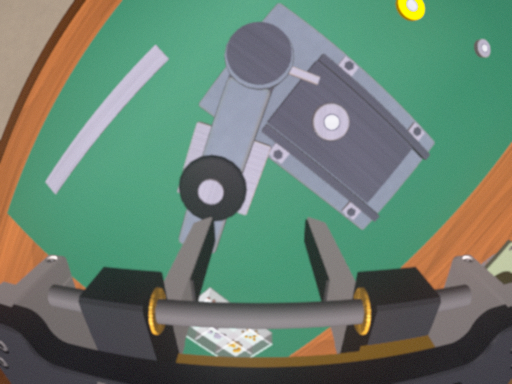

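```bash
python3 -m jog '[{"x":-10,"y":-15,"z":0,"turn":0},{"x":-20,"y":-22,"z":0,"turn":0},{"x":-18,"y":-19,"z":0,"turn":0},{"x":-9,"y":-10,"z":0,"turn":0},{"x":0,"y":0,"z":0,"turn":0},{"x":0,"y":0,"z":0,"turn":0},{"x":0,"y":0,"z":0,"turn":0},{"x":0,"y":0,"z":0,"turn":0}]' 60 5
python3 -c "
from meas import *
o=env.get_obs(); T=(o['tool_pos'],o['eef_rot']); R=Rn.from_rotvec(T[1]).as_matrix(); print(T,o['q'])
s=optics.snapshot('wrist'); cv2.imwrite('pics/w20.png',s['frame']); print(wproj(s,T,[.588,.2235,.189]),wproj(s,T,[.588,.2235,.166]))
"
```

```text
time: 26.6
tool_pos: [0.5882, 0.2221, 0.1917]
eef_rot: [-2.866, 1.276, 0.004]
ft_force: [0.4, 0.1, -0.3]
opening: 0.638
(array([0.58824505, 0.22214242, 0.19166265]), array([-2.86577723,  1.27649746,  0.00422919])) [0.22045839 0.303718   1.37647373 0.0051495  1.4609555  2.62878209]
(np.float64(258.1967607489065), np.float64(212.2302109788464)) (np.float64(258.35691338730055), np.float64(202.14612930392346))
```

View pics/w20.png

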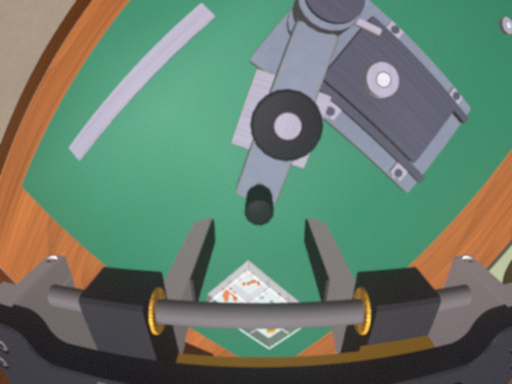

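The knob top is at (258,211), exactly as predicted. I'll descend around it.

```bash
python3 -m jog '[{"x":0,"y":0,"z":10,"turn":0},{"x":0,"y":0,"z":15,"turn":0},{"x":0,"y":0,"z":15,"turn":0},{"x":0,"y":0,"z":15,"turn":0},{"x":0,"y":0,"z":10,"turn":0},{"x":0,"y":0,"z":5,"turn":0},{"x":0,"y":0,"z":0,"turn":0},{"x":0,"y":0,"z":0,"turn":0}]' 60 5
python3 -m jog '[{"x":0,"y":0,"z":0,"turn":0},{"x":0,"y":0,"z":0,"turn":0},{"x":0,"y":0,"z":0,"turn":0},{"x":0,"y":0,"z":0,"turn":0},{"x":0,"y":0,"z":0,"turn":0},{"x":0,"y":0,"z":0,"turn":0},{"x":0,"y":0,"z":0,"turn":0},{"x":0,"y":0,"z":0,"turn":0}]' 29 5
python3 -c "
from meas import *
s=optics.snapshot('wrist'); cv2.imwrite('pics/w21.png',s['frame'])
"
```

```text
time: 27.32
tool_pos: [0.5884, 0.2237, 0.1218]
eef_rot: [-2.866, 1.275, 0.004]
ft_force: [-0.7, 0.2, 0.4]
opening: 0.632
time: 27.98
tool_pos: [0.5882, 0.2239, 0.1217]
eef_rot: [-2.866, 1.274, 0.004]
ft_force: [0.1, 0.1, -0.0]
opening: 0.312
```

View pics/w21.png

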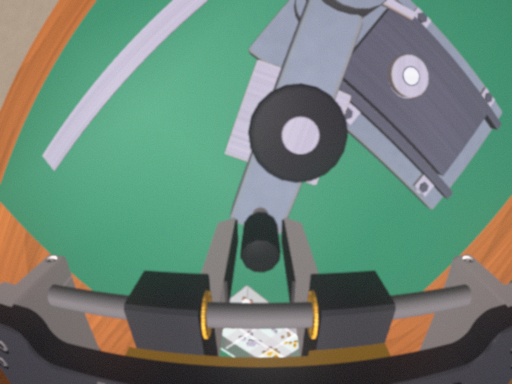

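The knob at (260,240) is caged between the fingers. I'll compute the arc rows.

```bash
cat > arc.py <<'E'
import sys
from h import *
o=env.get_obs(); p=o["tool_pos"][:2]; R=Rn.from_rotvec(o["eef_rot"]).as_matrix(); a=np.arctan2(R[1,0],R[0,0])
C=np.array([.6634,.0427]); d=p-C; phi=np.arctan2(d[1],d[0])%(2*np.pi)
end=np.pi+.08
print('phi left',end-phi,'r',np.hypot(*d),'a',a, 'q6',o['q'][5])
n=int(sys.argv[1]); tot=float(sys.argv[2])  # rows, angle
at=.08-0.75*(end-phi-tot) ; da=(at-a)/n
for i in range(n):
    phi+=tot/n; t=C+.195*np.array([np.cos(phi),np.sin(phi)])
    e=t-p; x=np.array([np.cos(a),np.sin(a)]); y=np.array([np.sin(a),-np.cos(a)])
    print(round(e@x*1e3,1),round(e@y*1e3,1),round(-da,3)); p=t; a+=da
E
python3 arc.py 8 0.5
```

```text
phi left 1.2573464633876266 r 0.1962162729100646 a -0.8367489778327805 q6 2.6290584711040315
-2.6 12.0 -0.044
-3.5 11.7 -0.044
-3.3 11.7 -0.044
-3.0 11.8 -0.044
-2.8 11.9 -0.044
-2.6 11.9 -0.044
-2.4 12.0 -0.044
-2.1 12.0 -0.044
```

```bash
python3 -m jog '[{"x":-2.6,"y":12,"z":0,"turn":-0.044},{"x":-3.5,"y":11.7,"z":0,"turn":-0.044},{"x":-3.3,"y":11.7,"z":0,"turn":-0.044},{"x":-3,"y":11.8,"z":0,"turn":-0.044},{"x":-2.8,"y":11.9,"z":0,"turn":-0.044},{"x":-2.6,"y":11.9,"z":0,"turn":-0.044},{"x":-2.4,"y":12,"z":0,"turn":-0.044},{"x":-2.1,"y":12,"z":0,"turn":-0.044}]'
python3 arc.py 8 0.4
python3 -c "
from meas import *
s=optics.snapshot('wrist'); cv2.imwrite('pics/w22.png',s['frame'])
"
```

```text
time: 28.7
tool_pos: [0.5109, 0.1664, 0.1217]
eef_rot: [-3.042, 0.748, 0.004]
ft_force: [0.7, 2.9, 1.7]
opening: 0.31
phi left 0.7615409733425746 r 0.19635998437188626 a -0.481855946079913 q6 2.1972448599739502
-0.4 9.9 -0.036
-1.6 9.6 -0.036
-1.4 9.6 -0.036
-1.3 9.7 -0.036
-1.2 9.7 -0.036
-1.0 9.7 -0.036
-0.9 9.7 -0.036
-0.8 9.7 -0.036
```

View pics/w22.png

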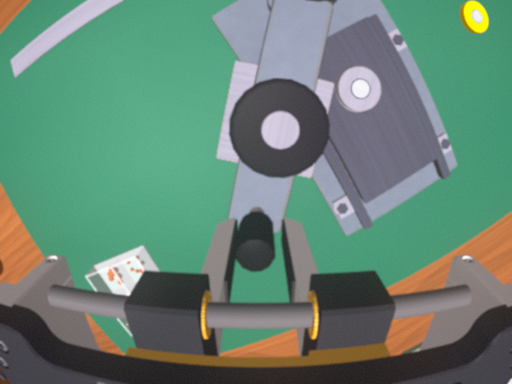

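The knob at (256,240) is following the fingers and the force is about 3 N. I'll continue.

```bash
python3 -m jog '[{"x":-0.5,"y":9.8,"z":0,"turn":-0.036},{"x":-1.6,"y":9.6,"z":0,"turn":-0.036},{"x":-1.4,"y":9.6,"z":0,"turn":-0.036},{"x":-1.3,"y":9.7,"z":0,"turn":-0.036},{"x":-1.2,"y":9.7,"z":0,"turn":-0.036},{"x":-1,"y":9.7,"z":0,"turn":-0.036},{"x":-0.9,"y":9.7,"z":0,"turn":-0.036},{"x":-0.8,"y":9.7,"z":0,"turn":-0.036}]'
python3 arc.py 8 0.28
```

```text
time: 29.42
tool_pos: [0.4762, 0.0963, 0.1214]
eef_rot: [-3.119, 0.306, 0.002]
ft_force: [-1.1, 3.1, 1.9]
opening: 0.307
phi left 0.35882419608259086 r 0.1947128793635075 a -0.19568147295771882 q6 1.779219104745854
-0.7 6.8 -0.027
-0.4 6.8 -0.027
-0.3 6.8 -0.027
-0.3 6.8 -0.027
-0.2 6.8 -0.027
-0.2 6.8 -0.027
-0.1 6.8 -0.027
-0.1 6.8 -0.027
```

```bash
python3 -m jog '[{"x":-0.7,"y":6.8,"z":0,"turn":-0.027},{"x":-0.4,"y":6.8,"z":0,"turn":-0.027},{"x":-0.3,"y":6.8,"z":0,"turn":-0.027},{"x":-0.3,"y":6.8,"z":0,"turn":-0.027},{"x":-0.2,"y":6.8,"z":0,"turn":-0.027},{"x":-0.2,"y":6.8,"z":0,"turn":-0.027},{"x":-0.1,"y":6.8,"z":0,"turn":-0.027},{"x":-0.1,"y":6.8,"z":0,"turn":-0.027}]'
python3 arc.py 8 0.08
python3 -c "
from meas import *
s=optics.snapshot('wrist'); cv2.imwrite('pics/w23.png',s['frame'])
"
```

```text
time: 30.08
tool_pos: [0.4686, 0.0422, 0.121]
eef_rot: [-3.135, -0.031, 0.001]
ft_force: [-0.3, 2.6, 2.1]
opening: 0.308
phi left 0.07747900237637007 r 0.1947807029135648 a 0.019645215344952643 q6 1.4490259819822693
-0.2 1.9 -0.008
-0.0 1.9 -0.008
-0.0 1.9 -0.008
-0.0 1.9 -0.008
-0.0 1.9 -0.008
-0.0 1.9 -0.008
0.0 1.9 -0.008
0.0 1.9 -0.008
```

View pics/w23.png

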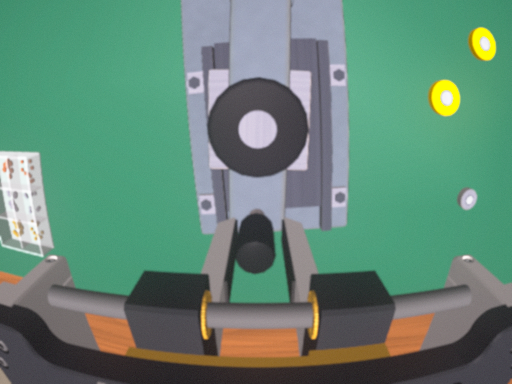

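The arm is nearly over the bolster, with about 15 mm left at the knob. I'll creep until the stop is felt.

```bash
python3 -m jog '[{"x":-0.1,"y":1.7,"z":0,"turn":-0.008},{"x":0,"y":1.7,"z":0,"turn":-0.008},{"x":0,"y":1.7,"z":0,"turn":-0.008},{"x":0,"y":1.7,"z":0,"turn":-0.008},{"x":0,"y":1.7,"z":0,"turn":-0.008},{"x":0,"y":1.7,"z":0,"turn":-0.008},{"x":0,"y":1.5,"z":0,"turn":-0.008},{"x":0,"y":1,"z":0,"turn":0}]'
python3 -m jog '[{"x":0,"y":0.6,"z":0,"turn":0},{"x":0,"y":0.6,"z":0,"turn":0},{"x":0,"y":0.6,"z":0,"turn":0},{"x":0,"y":0.6,"z":0,"turn":0},{"x":0,"y":0,"z":0,"turn":0},{"x":0,"y":0,"z":0,"turn":0},{"x":0,"y":0,"z":0,"turn":0},{"x":0,"y":0,"z":0,"turn":0}]'
python3 arc.py 1 0.01
```

```text
time: 30.8
tool_pos: [0.469, 0.029, 0.1207]
eef_rot: [-3.134, -0.118, 0.0]
ft_force: [0.2, 0.7, 0.9]
opening: 0.312
time: 31.47
tool_pos: [0.469, 0.0272, 0.1206]
eef_rot: [-3.133, -0.118, 0.001]
ft_force: [-1.3, 3.2, 1.0]
opening: 0.312
phi left 0.00045617370888928477 r 0.1949937838230234 a 0.07539632890623695 q6 1.3615876447771078
0.0 1.9 -0.012
```

```bash
python3 -m jog '[{"x":0,"y":0.5,"z":0,"turn":0},{"x":0,"y":0.5,"z":0,"turn":0},{"x":0,"y":0.5,"z":0,"turn":0},{"x":0,"y":0.5,"z":0,"turn":0},{"x":0,"y":0,"z":0,"turn":0},{"x":0,"y":0,"z":0,"turn":0},{"x":0,"y":0,"z":0,"turn":0},{"x":0,"y":0,"z":0,"turn":0}]'
python3 -m jog '[{"x":0,"y":0.4,"z":0,"turn":0},{"x":0,"y":0.4,"z":0,"turn":0},{"x":0,"y":0.4,"z":0,"turn":0},{"x":0,"y":0,"z":0,"turn":0},{"x":0,"y":0,"z":0,"turn":0},{"x":0,"y":0,"z":0,"turn":0},{"x":0,"y":0,"z":0,"turn":0},{"x":0,"y":0,"z":0,"turn":0}]'
```

```text
time: 32.13
tool_pos: [0.469, 0.0273, 0.1206]
eef_rot: [-3.129, -0.118, 0.001]
ft_force: [0.2, 9.7, 1.8]
opening: 0.313
time: 32.8
tool_pos: [0.4691, 0.0263, 0.1206]
eef_rot: [-3.128, -0.118, 0.001]
ft_force: [-0.4, 10.1, 2.5]
opening: 0.33
```

The stop is felt: 10 N with no further movement. I'll back off, open, rise and verify.

```bash
python3 -m jog '[{"x":0,"y":-1,"z":0,"turn":0},{"x":0,"y":-1.5,"z":0,"turn":0},{"x":0,"y":0,"z":0,"turn":0},{"x":0,"y":0,"z":0,"turn":0},{"x":0,"y":0,"z":0,"turn":0},{"x":0,"y":0,"z":0,"turn":0},{"x":0,"y":0,"z":0,"turn":0},{"x":0,"y":0,"z":0,"turn":0}]' 60 5
python3 -m jog '[{"x":0,"y":0,"z":-10,"turn":0},{"x":0,"y":0,"z":-20,"turn":0},{"x":0,"y":0,"z":-25,"turn":0},{"x":0,"y":0,"z":-25,"turn":0},{"x":0,"y":0,"z":-20,"turn":0},{"x":-10,"y":0,"z":0,"turn":0},{"x":0,"y":0,"z":0,"turn":0},{"x":0,"y":0,"z":0,"turn":0}]'
python3 -c "
from meas import *
o=env.get_obs();print(o['ft_force'],o['q'])
s=optics.snapshot('wrist'); cv2.imwrite('pics/w24.png',s['frame'])
s=optics.snapshot('scene'); cv2.imwrite('pics/s24.png',cv2.resize(s['frame'][120:270,180:380],None,fx=4,fy=4,interpolation=cv2.INTER_CUBIC))
"
```

```text
time: 33.47
tool_pos: [0.4692, 0.0258, 0.1206]
eef_rot: [-3.134, -0.118, 0.0]
ft_force: [0.5, 0.1, 0.3]
opening: 0.639
time: 34.13
tool_pos: [0.4581, 0.0248, 0.2198]
eef_rot: [-3.133, -0.118, 0.002]
ft_force: [0.1, -0.8, -0.5]
opening: 0.641
[ 0.06943616 -0.7551545  -0.47175212] [-0.1396007  -0.08314562  1.7450692   0.00562666  1.4821823   1.35551287]
```

View pics/w24.png

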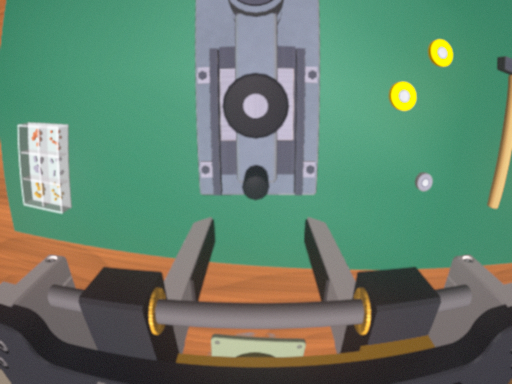

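View pics/s24.png

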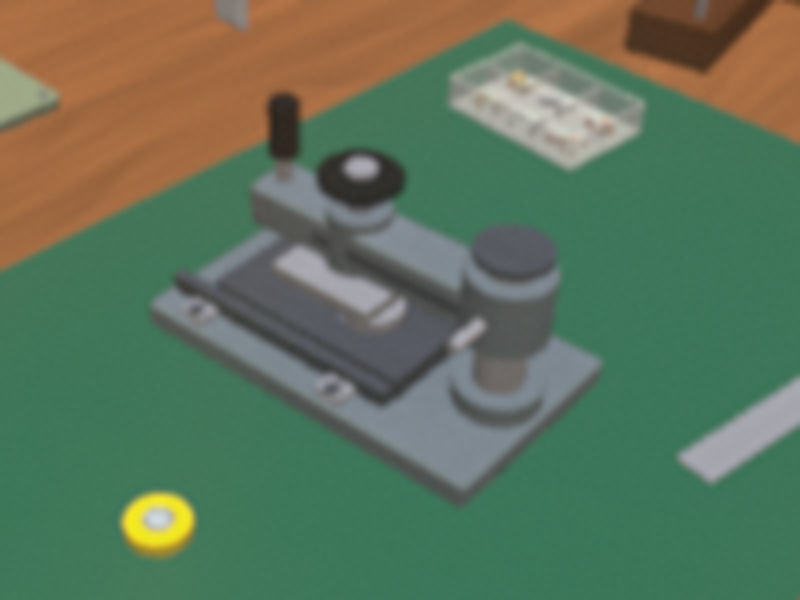

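The arm lies along the bed's middle line: the knob at (256,183) and wheel (256,105) sit centrally between the rails. The disc sits flat below the pad, the robot is clear, and the bystanders are in place. Handing in.

```bash
python3 -c "
from plant import env
print(env.job_done())"
```

```text
the job is handed in; nothing more can be done
None
```

I seated the larger disc in the bolster's pocket and swung the press arm to its stop, then handed the job in at about 34 s of the 72 s allowed. No verdict was reported.

- **Disc:** I laid it on the front of the plate with about 4 N of contact. I slid it back until it went in without resistance, then released it. Pictures afterwards showed it flat and roughly 8 mm proud. That height is judged from the pictures, which cannot resolve it to the 1.2 mm tolerance.
- **Press arm:** I pushed the knob along its arc with the fingers loosely around it. At the end the force rose to about 10 N with almost no further movement, which I took as the stop. In the last picture the arm lies on the bed's middle line.
- **Surroundings:** The gripper was open and clear, with the wrist force near zero. The smaller disc, hammer and rivet box looked untouched, judged by eye rather than measured.

Three things disagreed with what I expected:
- **Finger length:** The real finger ends sit about 33 mm short of the reported TCP. My first close passed over the disc without moving it. I corrected this from the pictures and by feel.
- **Slide contact:** During the last part of the slide the force dropped to the disc's own weight. Contact with the plate was very light there, and the disc hung partly in the grip.
- **Joint 6:** It briefly reached about its 2.82 rad limit (2.8203 read) while I turned toward the knob, and I turned it back at once.

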